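# Clear the loom weights from the low shelf into the latched finds drawer

### The arm

A 7-joint arm with a two-finger parallel gripper is mounted at the origin on the work surface. World frame = base frame: x ahead of the robot, y to its left, z up, the work surface at z = 0. Lengths are in m, angles in rad, forces in N, time in s.
With the tool pointing down it reaches from about 0.425 to 0.925 m from the base axis. Payload 6.8 kg.
Tool frame: the origin (TCP) lies at the very end of the fingers, on their centre line; the grasp point (between the pads) lies 19 mm behind it (robot.hold_point_z is the distance from the TCP to the grasp point, in m); z points along the fingers, y is the line along which they close (so a half turn about z gives the same grasp; the last joint's range is limited). The gripper opens to 85 mm and grips with 20 to 120 N. Pads are 22 mm wide; open, the fingers measure 114 mm over their backs; the gripper's body (76 mm by 85 mm) begins 54 mm behind the grasp point. The pads swing forward as they close: fully open they stand 13 mm farther back than shut.
Start: joints at [-1.304, 0.477, 0.022, 1.555, -0.011, 1.109, -0.083], TCP at [0.247, 0.628, 0.231] pointing down, gripper open.
Joint ranges: [-2.96, 2.96], [-0.34, 2.1], [-1.41, 1.46], [0.24, 2.44], [-1.37, 4.51], [0.17, 1.92], [-2.96, 2.96]. Speed limits (rad/s): [2.39, 2.39, 3.14, 3.14, 3.14, 3.14, 3.14].

### API

Orientations are given as a unit quaternion [w, x, y, z].
In Python, from bench import robot, optics gives the robot as it stands.
- The arm moves only by the shell command python3 -m inch 'ROWS' [OPENING] [FORCE]. ROWS is a JSON object of lists of equal length, an entry for each row: "delta_pos": the shift along the tool's x, y, z in m, a list of three; "twist": the turn about the tool's z in degrees. A call has exactly 8 rows; each row is the pose to reach, as a shift and turn from the pose commanded when the call began, along the tool's axes at that moment; what a row does not reach only later rows make up. A row lasts 1/8 s, in which the tool goes at most 62.5 mm and 10.7 degrees, less where a joint would pass 70% of its speed; a pose out of reach is approached as far as the arm can. A call with a gripper value outside its range is refused whole. OPENING is the finger opening in m, from 0 to 0.0854, set as the call begins (- or left out, the last holds). The fingers move at their own pace and stop on an object; FORCE is the grip in N (left out, the last holds). Time passes only in rows, so rows that repeat a pose let the fingers close, or fill a call up. It gives the time, the measured TCP pose, the force, the opening and the grip force at its end, in the units of the state.
- robot.state(): the state, without advancing time (a new reading comes with each control period).
- optics.grab_frame(name): name is "scene" or "top"; returns the picture (384x512x3 uint8, red, green, blue); there is no depth.
- optics.camera_model(name): a dict with "fx", "fy", "cx", "cy" (pixels), "dist_coeffs" ([k1, k2, p1, p2, k3] as OpenCV has them; the pictures are not rectified), "view" (4x4, takes a point from world to camera coordinates). Camera axes: x right, y up, looking along -z (the intrinsics and any distortion apply to the point x, -y, -z); pixel columns grow to the right and rows downward; lengths in m; the calibration is good to about 2 mm. A picture is of the moment at which its call begins. camera_model takes no time and is no camera call.
- robot.close_job(): hands the job in; it is judged then, once.
The state is a dict: "time": time; "joint_pos": joint angles; "joint_velocities": joint speeds; "effort": joint torques, N m; "position": TCP position; "tool_rot": TCP orientation; "wrist_force": force on the tool from outside, world axes, zero at the start; "moment": the same for the moment, N m; "finger_gap": opening from 0.0 (shut) to 1.0 (fully open); "finger_force": force on a finger pad.
Only numpy, scipy, OpenCV 4.12 (cv2) and the standard library are available. Lean on these libraries where they do the work, as an engineer would, in place of code of your own. Each camera call takes 0.05 s, during which the arm holds its last target. There are 200 camera calls.

### The job

Free the cabinet's spring drawer by pushing the release rod down through the slot onto the hidden catch, so that the drawer slides out, and stand the rod back upright in its block. With the long-handled scoop reach in under the low shelf without striking it, scoop up every clay loom weight lying there (never with the fingers under the shelf) and tip them from low down, not from a height, into the open drawer; a weight that has fallen on the open table may be picked up by hand. At the end the scoop lies flat on its blue mat as it did at first, and the drawer, with all the weights in it, is pushed fully home so that it latches; leave the other things on the table where they are.

Things in the scene. Friction and masses are not known exactly. Their poses are not given: they have to be found in the camera images.
- cabinet: fixed grey finds cabinet, 260 x 260 mm, 110 mm high, orange slot on top; origin under its middle; x from its front (drawer face) to its back, y to the left for someone who looks at the front from the robot, z up
- slot (a point): centre of the narrow slot in the top face of the cabinet, ringed in orange, 110 mm above the table; axes as cabinet. The slot is 20 mm (x) by 14 mm (y), 60 mm behind the front face and 35 mm from the left side. The catch tab lies hidden straight below, 52 mm under the top face.
- catch (a joint): hidden red catch tab under the slot, m pressed down: 0 at rest, 0.014 at the stop. A spring pushes back with about 2 N at rest to 7 N at the stop. Pressed more than about 0.009 it frees the drawer; let go, it springs up again. It also clicks over by itself when the drawer is pushed fully home.
- drawer (a joint): white spring drawer of the cabinet, m pulled out: about 0.003 when latched shut, 0 pressed fully home, 0.15 fully out. Once the catch is freed the spring slides it fully out by itself in about 1 s. Pushing it back takes 3 to 12 N on its front; it latches if it is pushed to 0.
- drawer_in (a point): on the drawer floor, 16 mm above the table, moving with the drawer; axes as cabinet. The drawer's inside reaches x = -113 to +108 mm and y = -82 to 82 mm from it. Side and back walls stand 51 mm above the floor, the front panel 86 mm. Fully out, x = -113 to +45 mm lies open from above (before the cabinet's front).
- drawer_front (a point): middle of the top edge of the drawer's front panel, on its outer face, 102 mm above the table; the panel is 190 mm wide and, shut, stands 20 mm proud of the cabinet's front; moves with the drawer. Push here or below towards +x of cabinet to shut it. A steel pull 70 mm wide stands 14 mm out of the panel, 42 mm above the table.
- shelf: fixed low plywood shelf, open at the front. Origin on the table at the middle of its bay; x points inward from the open front to the back, z up. The bay is 134 mm wide (y from -67 to 67 mm) and its floor is the table; it reaches from the open front at x = -85 mm to the back wall at x = +85 mm; side walls are 12 mm thick.
- overhang: the clear acrylic shelf board over the bay, red front edge; axes as shelf, origin at its underside over the shelf's origin. Covers x = -85 to 97 mm, y = -100 to 100 mm; underside 90 mm, top 102 mm above the table. Nothing stands on it. Must not be struck.
- scoop: aluminium scoop, long blue handle, 200 g. Origin under the pan's middle; x to the front lip, z up. Pan: floor 2.5 mm thick, x = -58 to 65 mm (thin lip), 118 mm wide (112 inside), sides 34 mm high ending 40 mm behind the lip, back 58 mm. Handle (grip near x = -180 mm): bar, x = -58 to -255 mm, 20 mm wide, 18 mm high, axis 50 mm above the underside. Tipped 45 degrees lip-down, it empties.
- mat: thin blue mat lying flat (1 mm, no obstacle), 360 x 150 mm, the scoop's parking place; origin where the middle of the scoop's pan belongs, x as the scoop's x; the mat reaches from x = -260 to 100 mm
- rod: release rod: steel shaft 10 mm thick and 100 mm long with an orange grip 24 x 24 mm, 46 mm high on top of it; 90 g. Origin at the lower tip, z along the rod up; the grip's faces look along x and y
- stand: fixed grey block 60 x 60 x 50 mm that holds the rod upright; origin under its middle. Its central hole is 16 mm wide, with a 3 mm chamfer, and its floor is 10 mm above the table
- weight1: terracotta red clay loom weight: bun-shaped disc with rounded edges, 50 mm in diameter, 24 mm high, 60 g; origin at the centre of its underside; may be absent
- weight2: brown clay loom weight: bun-shaped disc with rounded edges, 50 mm in diameter, 24 mm high, 60 g; origin at the centre of its underside; may be absent
- weight3: dark brown clay loom weight: bun-shaped disc with rounded edges, 50 mm in diameter, 24 mm high, 60 g; origin at the centre of its underside; may be absent
- weight4: light brown clay loom weight: bun-shaped disc with rounded edges, 50 mm in diameter, 24 mm high, 60 g; origin at the centre of its underside; may be absent
- jar: bystander: amber glass jar, 56 mm wide, 100 mm high; leave alone
- mug: bystander: blue ceramic mug, 76 mm wide, 90 mm high; leave alone
- brush: bystander: hand brush lying down, origin under its middle; leave alone
- bone: bystander: brown bone, 140 mm long, 26 mm thick; leave alone
- calliper: bystander: steel calliper lying flat, 150 mm long; leave alone
- sherd_tray: bystander: empty white plastic tray 120 x 90 x 40 mm; leave alone
- finds_packet: bystander: cardboard packet 110 x 80 x 20 mm; leave alone
Mind the look-alikes: they are no part of the job. Leave any green look-alike of the rod alone. Of the things that look like the stand, take the one that is farthest to the robot's left at the start.

How it is judged:
On the way, in this order (a step that is already met when the one before it is completed fails the run):
1. the rod, pushed through the slot, presses the hidden catch (value of joint catch above 0.006 m and z of rod in the frame of slot below -0.04 m and horizontal distance between rod and slot below 0.015 m), for 0.02 s.
2. the freed drawer has slid out (value of joint drawer above 0.12 m), for 0.1 s.
3. a weight is carried in the raised scoop (((x of weight1 in the frame of scoop between -0.058 and 0.06 m and y of weight1 in the frame of scoop between -0.06 and 0.06 m and z of weight1 in the frame of scoop between -0.005 and 0.06 m and height (world z) of weight1 above 0.05 m) or (x of weight2 in the frame of scoop between -0.058 and 0.06 m and y of weight2 in the frame of scoop between -0.06 and 0.06 m and z of weight2 in the frame of scoop between -0.005 and 0.06 m and height (world z) of weight2 above 0.05 m) or (x of weight3 in the frame of scoop between -0.058 and 0.06 m and y of weight3 in the frame of scoop between -0.06 and 0.06 m and z of weight3 in the frame of scoop between -0.005 and 0.06 m and height (world z) of weight3 above 0.05 m) or (x of weight4 in the frame of scoop between -0.058 and 0.06 m and y of weight4 in the frame of scoop between -0.06 and 0.06 m and z of weight4 in the frame of scoop between -0.005 and 0.06 m and height (world z) of weight4 above 0.05 m))), for 0.2 s.
4. all the weights lie in the drawer (x of weight1 in the frame of drawer_in between -0.115 and 0.11 m and y of weight1 in the frame of drawer_in between -0.085 and 0.085 m and z of weight1 in the frame of drawer_in between -0.005 and 0.05 m and x of weight2 in the frame of drawer_in between -0.115 and 0.11 m and y of weight2 in the frame of drawer_in between -0.085 and 0.085 m and z of weight2 in the frame of drawer_in between -0.005 and 0.05 m and x of weight3 in the frame of drawer_in between -0.115 and 0.11 m and y of weight3 in the frame of drawer_in between -0.085 and 0.085 m and z of weight3 in the frame of drawer_in between -0.005 and 0.05 m and x of weight4 in the frame of drawer_in between -0.115 and 0.11 m and y of weight4 in the frame of drawer_in between -0.085 and 0.085 m and z of weight4 in the frame of drawer_in between -0.005 and 0.05 m), for 0.3 s.
At the end, for the whole second after the job is handed in: All weights present at rest in the drawer; drawer latched (under 7 mm out); rod standing in its block (tip within 15 mm of the middle, under 20 mm high, tilt under 0.25 rad); scoop flat and still on the table, pan middle within 80 mm of the mat origin, handle along the mat within 0.35 rad (all of step 4 and linear speed of each of weight1, weight2, weight3, weight4, scoop below 0.03 m/s and value of joint drawer below 0.007 m and horizontal distance between rod and stand below 0.015 m and height (world z) of rod below 0.02 m and angle between rod's own z axis and vertical below 0.25 rad and horizontal distance between scoop and mat below 0.08 m and angle between scoop's own z axis and vertical below 0.1 rad and height (world z) of scoop below 0.012 m and angle between the x axis of scoop and the x axis of mat, either way round below 0.35 rad); the robot touches nothing.
It fails at once if the overhanging shelf board is struck (over 2 N) by the scoop, the arm, the fingers or the rod (contact force between any of scoop, the arm, the fingers, rod and overhang above 2 N).
It fails at once if the fingers touch a weight under the shelf ((x of weight1 in the frame of shelf between -0.075 and 0.1 m and y of weight1 in the frame of shelf between -0.075 and 0.075 m and z of weight1 in the frame of shelf below 0.09 m and contact force between the fingers and weight1 above 0.5 N) or (x of weight2 in the frame of shelf between -0.075 and 0.1 m and y of weight2 in the frame of shelf between -0.075 and 0.075 m and z of weight2 in the frame of shelf below 0.09 m and contact force between the fingers and weight2 above 0.5 N) or (x of weight3 in the frame of shelf between -0.075 and 0.1 m and y of weight3 in the frame of shelf between -0.075 and 0.075 m and z of weight3 in the frame of shelf below 0.09 m and contact force between the fingers and weight3 above 0.5 N) or (x of weight4 in the frame of shelf between -0.075 and 0.1 m and y of weight4 in the frame of shelf between -0.075 and 0.075 m and z of weight4 in the frame of shelf below 0.09 m and contact force between the fingers and weight4 above 0.5 N)).
It fails at once if a weight falls from a height (over 2.2 m/s, a fall of some 25 cm) (linear speed of any of weight1, weight2, weight3, weight4 above 2.2 m/s).
It fails at once if a bystander is moved by more than 40 mm (distance of any of jar, mug, brush, bone, calliper, sherd_tray, finds_packet from where it was at the start of the episode above 0.04 m).
Of weight1, weight2, weight3, weight4 only 2 to 4 are there at a start; the rules pass over those that are not, and their reading is None.
At some moment in a run one of weight1, weight2, weight3, weight4, scoop may be knocked a few centimetres aside while the robot is not near it.
It also fails if it takes over 210 s, if anything falls off the work surface, if the arm or the gripper's body presses on something with over 40 N, if the wrist force passes 120 N, or if a joint passes its speed limit or range.

## Working session

There is one attempt and no reset: what is moved stays moved. The work goes in short steps, Python scripts to look and compute and a shell command to move; the robot and the scene stay as the last step left them, time stands still between calls to the robot, and variables do not carry over. Pictures are saved under pics/ and viewed, at most 14 in all, crops included, and the job is handed in when it is done.

```bash
ls; mkdir -p pics
python3 - <<'E'
from bench import robot, optics
import cv2,json
for n in("scene","top"):
    cv2.imwrite(f"pics/{n}0.png",cv2.resize(optics.grab_frame(n)[:,:,::-1],(800,600)))
    print(n,optics.camera_model(n))
print(robot.state())
E
```

```text
pics
scene {'fx': 411.3519492781589, 'fy': 411.3519492781589, 'cx': 253.14791096061762, 'cy': 192.0664551914799, 'dist_coeffs': array([-0.00371216,  0.        ,  0.        ,  0.        ,  0.        ]), 'view': array([[ 0.68892349,  0.72482427,  0.00376731, -0.30910104],
       [-0.57200834,  0.54046965,  0.61700812,  0.31610909],
       [ 0.44518634, -0.42722633,  0.78694776, -1.75073027],
       [ 0.        ,  0.        ,  0.        ,  1.        ]])}
top {'fx': 379.0709471292142, 'fy': 379.0709471292142, 'cx': 250.11591706395936, 'cy': 189.9680835542504, 'dist_coeffs': array([-0.04357564,  0.        ,  0.        ,  0.        ,  0.        ]), 'view': array([[-2.46303962e-02, -9.99688257e-01, -4.09064035e-03,
        -5.88513041e-02],
       [ 9.87210235e-01, -2.49672610e-02,  1.57456622e-01,
        -5.85964010e-01],
       [-1.57509668e-01, -1.60103040e-04,  9.87517432e-01,
        -1.44910749e+00],
       [ 0.00000000e+00,  0.00000000e+00,  0.00000000e+00,
         1.00000000e+00]])}
{'time': 0.1, 'joint_pos': array([-1.30410262,  0.47772589,  0.02233997,  1.55634568, -0.01152016,
        1.10932703, -0.08312532]), 'joint_velocities': array([-0.00127232, -0.00258276,  0.00036289, -0.00314413,  0.00189171,
       -0.00024744, -0.00052886]), 'effort': array([ 3.94146904e-03, -5.97761679e+01,  1.61317136e+00, -2.81951594e+01,
        1.27544085e-02,  5.05486300e-03, -1.65228607e-05]), 'position': array([0.24690999, 0.62763832, 0.23042014]), 'tool_rot': array([-1.05269599e-04,  1.86307703e-01,  9.82491087e-01, -8.32427598e-04]), 'wrist_force': array([-0.12369266, -0.39763114,  0.46732603]), 'moment': array([ 0.0408667 ,  0.05642334, -0.03513061]), 'finger_force': 0.0, 'finger_gap': 1.0030569537528764}
```

View pics/scene0.png

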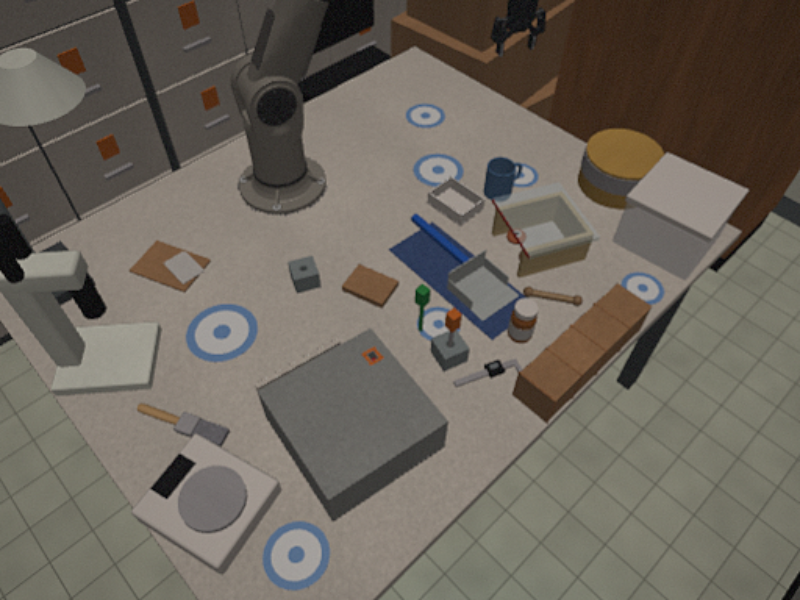

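View pics/top0.png

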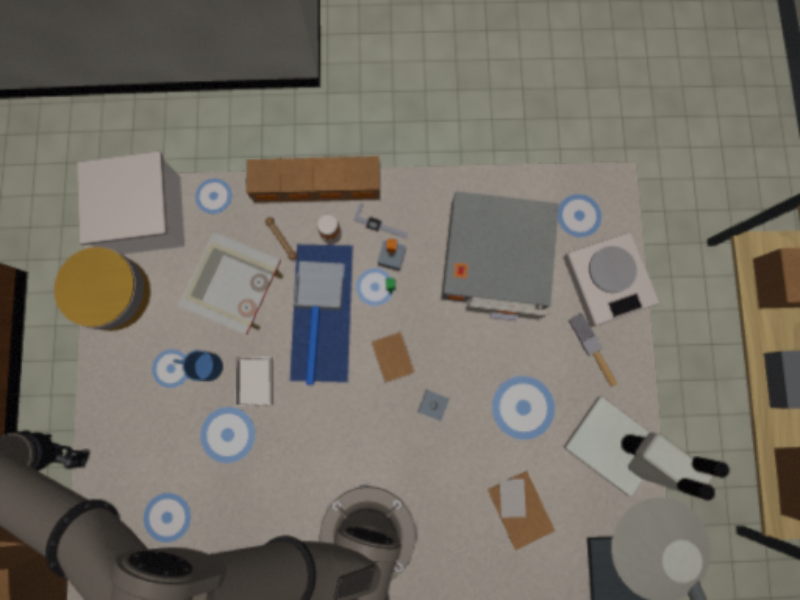

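Two grey blocks could be the stand: the one with the orange rod at top (390,255), and an empty one at top (433,404). Left in the top picture is the robot's left, so the stand is the one at (390,255). The green rod at top (390,285) is the look-alike. I'll confirm this in crops.

```bash
cat > h.py <<'E'
from bench import robot, optics
import numpy as np, cv2
from scipy.spatial.transform import Rotation as R
def cam(n):
    m=optics.camera_model(n); K=np.array([[m['fx'],0,m['cx']],[0,m['fy'],m['cy']],[0,0,1]]); return K,np.array(m['dist_coeffs']),np.array(m['view'])
def ray(n,uv):
    K,d,V=cam(n); p=cv2.undistortPoints(np.array(uv,float).reshape(1,1,2),K,d)[0,0]
    return -V[:3,:3].T@V[:3,3], V[:3,:3].T@np.array([p[0],-p[1],-1.])
def onz(n,uv,z):
    o,d=ray(n,uv); return (o+d*(z-o[2])/d[2])
def tri(a,b):  # scene px, top px
    (o1,d1),(o2,d2)=ray("scene",a),ray("top",b)
    s=np.linalg.lstsq(np.c_[d1,-d2],o2-o1,rcond=None)[0]
    p,q=o1+d1*s[0],o2+d2*s[1]; return (p+q)/2,np.linalg.norm(p-q)
def proj(n,P):
    K,d,V=cam(n); c=V[:3,:3]@np.array(P)+V[:3,3]
    return cv2.projectPoints(np.array([[c[0],-c[1],-c[2]]]),np.zeros(3),np.zeros(3),K,d)[0].ravel()
def blobs(img,lo,hi,amin=6):
    m=cv2.inRange(cv2.cvtColor(img,cv2.COLOR_RGB2HSV),np.array(lo),np.array(hi))
    n,l,s,c=cv2.connectedComponentsWithStats(m); return [(s[i,4],c[i].round(1),s[i,:4]) for i in range(1,n) if s[i,4]>=amin]
def tool(target):  # world target TCP -> tool-frame delta
    s=robot.state(); q=s['tool_rot']; r=R.from_quat([q[1],q[2],q[3],q[0]]); return r.inv().apply(np.array(target)-s['position']).round(4)
def yaw():  # world angle of the tool x and y axes, deg
    q=robot.state()['tool_rot']; M=R.from_quat([q[1],q[2],q[3],q[0]]).as_matrix(); return [round(float(np.degrees(np.arctan2(M[1,i],M[0,i]))),1) for i in(0,1)],M[2,2].round(4)
def crop(n,x,y,w,h,k,f,img=None):
    img=optics.grab_frame(n) if img is None else img
    cv2.imwrite("pics/"+f,cv2.resize(img[y:y+h,x:x+w,::-1],None,fx=k,fy=k,interpolation=cv2.INTER_CUBIC))
E
python3 - <<'E'
from h import *
T=optics.grab_frame("top");S=optics.grab_frame("scene")
crop("top",110,90,260,190,3,"t1.png",T); crop("scene",160,110,240,180,3.3,"s1.png",S)
for n,i in(("top",T),("scene",S)):
    for nm,lo,hi in(("orange",(4,170,110),(14,255,255)),("blue",(105,170,60),(125,255,255)),("green",(50,100,40),(80,255,255))):
        print(n,nm,[(int(a),c.tolist()) for a,c,b in blobs(i,lo,hi)])
print(yaw())
E
```

```text
top orange [(27, [250.1, 156.2]), (12, [293.7, 175.4])]
top blue [(259, [199.7, 220.5])]
top green [(36, [249.3, 181.5])]
scene orange [(41, [290.2, 201.0]), (36, [237.8, 227.4])]
scene blue [(220, [281.4, 152.8])]
scene green [(124, [269.6, 191.9])]
([158.5, 68.5], np.float64(-1.0))
```

View pics/t1.png

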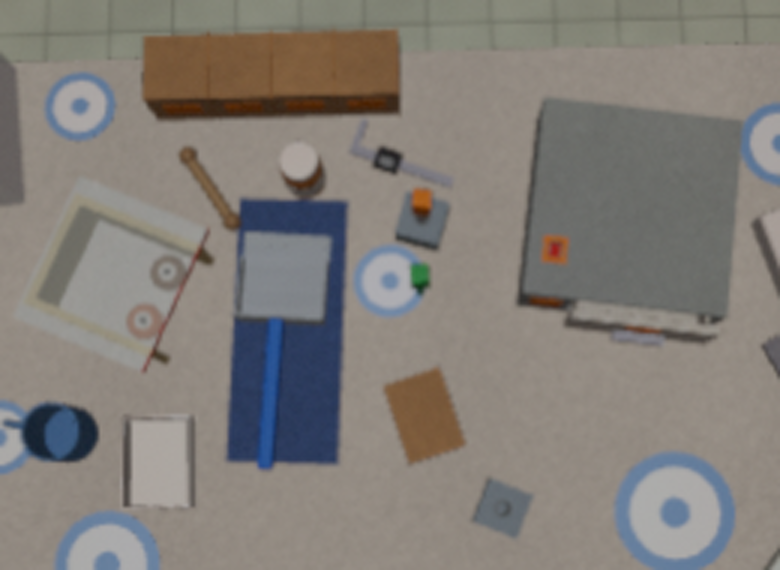

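View pics/s1.png

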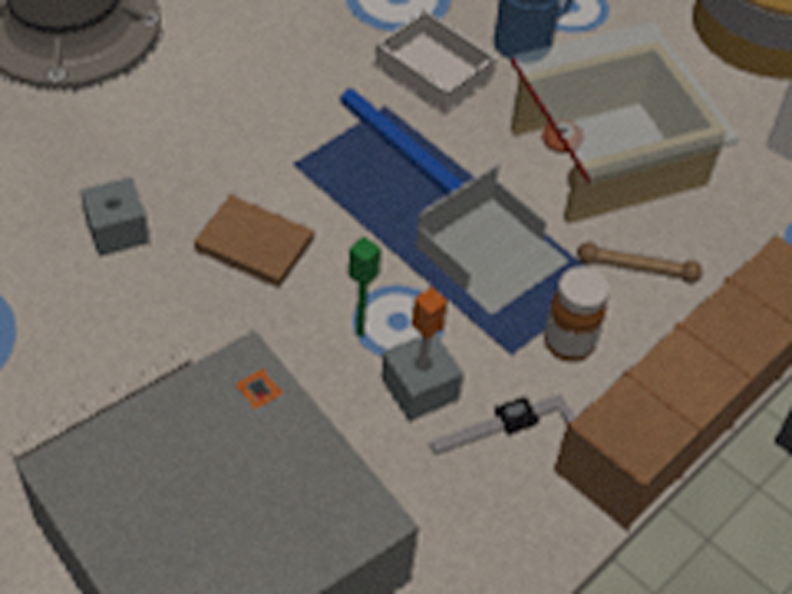

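Top crop: the orange rod at (422,200) stands in the block at (422,220). The other block at (503,508) is empty, and the green rod at (420,275) is the look-alike. Two weights lie under the shelf, one grey-brown at (168,272) and one terracotta at (145,320). The slot is at (555,250), and the scoop's pan is at (285,275) with its handle running down to (265,465).

Run:
```python
from h import *
np.set_printoptions(precision=4,suppress=True)
t=lambda x,y:(x/3+110-1/3,y/3+90-1/3); s=lambda x,y:(x/3.3+160-.35,y/3.3+110-.35)
print("slot",onz("top",t(555,249.5),.11),onz("scene",s(260,388),.11),tri(s(260,388),t(555,249.5)))
print("slot blob",onz("top",(293.7,175.4),.11),onz("scene",(237.8,227.4),.11))
print("rodgrip",tri((290.2,201),(250.1,156.2)),onz("top",t(422,199),.156))
print("rod shaft@block top scene",onz("scene",s(425,364),.05))
print("stand block top corners T",[onz("top",t(*p),.05)[:2] for p in((403,193),(448,206),(438,248),(397,236))])
print("stand top corners S",[onz("scene",s(*p),.05)[:2] for p in((382,365),(425,335),(461,372),(412,394))])
print("cab top corners T",[onz("top",t(*p),.11)[:2] for p in((545,99),(742,121),(722,317),(520,297))])
print("cab corners S",[onz("scene",s(*p),.11)[:2] for p in((253,332),(418,530),(17,458))])
print("board red ends T",[onz("top",t(*p),.102)[:2] for p in((209,230),(145,370))],"S",[onz("scene",s(*p),.102)[:2] for p in((512,58),(589,180))])
print("board corners T",[onz("top",t(*p),.102)[:2] for p in((82,178),(15,316))])
print("weights T",[onz("top",t(*p),.022)[:2] for p in((168,272),(144.5,321))])
print("red weight S",onz("scene",s(562,136),.022)[:2])
print("handle T end/start",[onz("top",t(*p),.059)[:2] for p in((265,466),(275,322))])
print("handle S end/start",[onz("scene",s(*p),.059)[:2] for p in((347,94),(457,180))])
print("pan lip T",[onz("top",t(*p),.003)[:2] for p in((243,232),(331,234))],"back",[onz("top",t(*p),.058)[:2] for p in((236,320),(325,322))])
print("mat T",[onz("top",t(*p),.001)[:2] for p in((241,199),(347,201),(338,462),(228,461))])
print("bone",onz("top",t(238,221),.013)[:2],onz("top",t(187,155),.013)[:2],"jar",onz("top",t(299,158),.1)[:2],"green",tri((269.6,191.9),(249.3,181.5)))
for n,p in (("mug",(60,432)),("traytop",(158,418))): print(n,onz("top",t(*p),.06)[:2])
```

```text
slot [ 0.6358 -0.2445  0.11  ] [ 0.6349 -0.2407  0.11  ] (array([ 0.6359, -0.2431,  0.1134]), np.float64(0.0024314198821038615))
slot blob [ 0.626  -0.2404  0.11  ] [ 0.634  -0.2426  0.11  ]
rodgrip (array([ 0.6949, -0.0759,  0.1528]), np.float64(0.0017589430709930983)) [ 0.6942 -0.0774  0.156 ]
rod shaft@block top scene [ 0.6978 -0.0751  0.05  ]
stand block top corners T [array([ 0.7299, -0.0526]), array([ 0.7106, -0.112 ]), array([ 0.6539, -0.0972]), array([ 0.6715, -0.0434])]
stand top corners S [array([ 0.6689, -0.1075]), array([ 0.6732, -0.049 ]), array([ 0.7294, -0.0559]), array([ 0.7137, -0.1106])]
cab top corners T [array([ 0.8352, -0.2403]), array([ 0.7996, -0.4945]), array([ 0.5441, -0.451 ]), array([ 0.576 , -0.1977])]
cab corners S [array([ 0.5823, -0.202 ]), array([ 0.8395, -0.2399]), array([ 0.5395, -0.4517])]
board red ends T [array([0.6743, 0.1963]), array([0.4962, 0.2762])] S [array([0.4948, 0.2803]), array([0.6767, 0.1971])]
board corners T [array([0.7477, 0.3619]), array([0.5691, 0.4436])]
weights T [array([0.6362, 0.2665]), array([0.5703, 0.2974])]
red weight S [0.5736 0.2944]
handle T end/start [array([0.3739, 0.1314]), array([0.5593, 0.1176])]
handle S end/start [array([0.3754, 0.1316]), array([0.556 , 0.1256])]
pan lip T [array([0.6929, 0.1683]), array([0.687 , 0.0478])] back [array([0.5634, 0.1687]), array([0.5578, 0.0526])]
mat T [array([0.74  , 0.1715]), array([0.7333, 0.0254]), array([0.3779, 0.0425]), array([0.3826, 0.1888])]
bone [0.7062 0.1736] [0.8013 0.2443] jar [0.7671 0.0803] green (array([ 0.6052, -0.0723,  0.1132]), np.float64(0.002856237151784253))
mug [0.4231 0.3958]
traytop [0.4382 0.269 ]
```

```bash
python3 -m inch '{"delta_pos":[[-0.02,-0.015,0],[-0.07,-0.05,0],[-0.12,-0.087,0],[-0.17,-0.123,0],[-0.22,-0.16,0],[-0.27,-0.196,0],[-0.32,-0.232,0],[-0.35,-0.254,0]],"twist":[-1,-2,-3,-4,-5,-6,-7,-8.5]}' 0.06
python3 - <<'E'
from h import *
print(tool((.696,-.0757,.2)),yaw())
E
```

```text
time: 1.2
position: [0.4814, 0.2601, 0.2314]
tool_rot: [0.0, 0.115, 0.993, -0.0]
wrist_force: [-0.6, 0.7, -0.7]
finger_gap: 0.706
finger_force: 0.0
[-0.2853 -0.2781  0.0318] ([166.8, 76.8], np.float64(-1.0))
```

```bash
python3 -m inch '{"delta_pos":[[-0.03,-0.03,0],[-0.075,-0.073,0],[-0.12,-0.117,0],[-0.165,-0.161,0],[-0.21,-0.205,0],[-0.25,-0.244,0],[-0.275,-0.268,0],[-0.285,-0.278,0]],"twist":[0,0,0,0,0,0,0,0]}'
python3 - <<'E'
from h import *
print(tool((.696,-.0757,.119)),yaw())
i=optics.grab_frame("scene"); crop("scene",210,120,160,120,5,"s2.png",i)
i=optics.grab_frame("top"); crop("top",190,110,120,90,5,"t2.png",i)
E
```

```text
time: 2.2
position: [0.6954, -0.0738, 0.2308]
tool_rot: [-0.0, 0.114, 0.993, -0.001]
wrist_force: [-0.3, 0.9, -0.1]
finger_gap: 0.702
finger_force: 0.0
[-0.001  -0.0016  0.1118] ([166.9, 76.9], np.float64(-1.0))
```

View pics/s2.png

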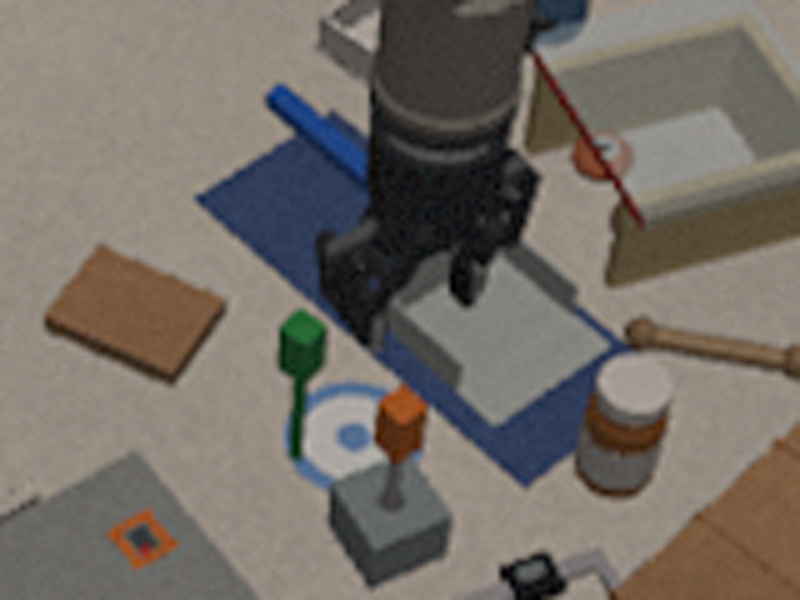

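The gripper is directly above the orange rod at (400,440), with a finger on each side. I'll descend and grip it.

```bash
python3 -m inch '{"delta_pos":[[-0.001,-0.001,0.02],[-0.001,-0.001,0.04],[-0.001,-0.001,0.06],[-0.001,-0.001,0.08],[-0.001,-0.001,0.1],[-0.001,-0.001,0.112],[-0.001,-0.001,0.112],[-0.001,-0.001,0.112]],"twist":[0,0,0,0,0,0,0,0]}'
python3 -m inch '{"delta_pos":[[0,0,0],[0,0,0],[0,0,0],[0,0,0],[0,0,0],[0,0,0],[0,0,0],[0,0,0]],"twist":[0,0,0,0,0,0,0,0]}' 0.01 60
```

```text
time: 3.3
position: [0.6965, -0.0726, 0.12]
tool_rot: [0.001, 0.113, 0.994, 0.0]
wrist_force: [-0.6, 0.3, 1.0]
finger_gap: 0.706
finger_force: 0.0
time: 4.3
position: [0.6963, -0.0727, 0.1201]
tool_rot: [0.001, 0.113, 0.994, -0.0]
wrist_force: [-1.1, -1.0, 5.3]
finger_gap: 0.27
finger_force: 59.2
```

```bash
python3 -m inch '{"delta_pos":[[0,0,-0.01],[0,0,-0.03],[0,0,-0.05],[0,0,-0.07],[0,0,-0.09],[0,0,-0.11],[0,0,-0.125],[0,0,-0.13]],"twist":[0,0,0,0,0,0,0,0]}'
python3 - <<'E'
from h import *
print(tool((.6345,-.2435,.25)),yaw())
E
```

```text
time: 5.3
position: [0.6963, -0.0726, 0.2507]
tool_rot: [0.001, 0.113, 0.994, 0.0]
wrist_force: [0.3, -0.3, -2.1]
finger_gap: 0.271
finger_force: 58.8
[ 0.0219 -0.1805  0.0006] ([167.0, 77.0], np.float64(-1.0))
```

```bash
python3 -m inch '{"delta_pos":[[0.003,-0.02,0],[0.006,-0.05,0],[0.01,-0.085,0],[0.015,-0.12,0],[0.018,-0.15,0],[0.02,-0.17,0],[0.022,-0.18,0],[0.022,-0.18,0]],"twist":[0,0,0,0,0,0,0,0]}'
python3 - <<'E'
from h import *
print(robot.state()['position'],yaw())
S=optics.grab_frame("scene");T=optics.grab_frame("top")
a=cv2.resize(S[170:260,190:290,::-1],None,fx=5,fy=5,interpolation=cv2.INTER_CUBIC)
b=cv2.resize(T[130:220,250:310,::-1],None,fx=5,fy=5,interpolation=cv2.INTER_CUBIC)
cv2.imwrite("pics/st3.png",np.hstack([a,b]))
for n,i in(("top",T),("scene",S)): print(n,[(int(a),c.tolist()) for a,c,b in blobs(i,(4,150,90),(14,255,255))])
E
```

```text
time: 6.3
position: [0.6337, -0.2432, 0.2491]
tool_rot: [-0.0, 0.113, 0.994, 0.0]
wrist_force: [-0.7, 0.3, -1.2]
finger_gap: 0.276
finger_force: 58.8
[ 0.63368946 -0.24317246  0.24905599] ([167.0, 77.0], np.float64(-1.0))
top []
scene [(11, [118.5, 2.4]), (14, [42.5, 32.5]), (11, [132.9, 57.0]), (14, [66.6, 88.1]), (29, [327.2, 151.7]), (79, [237.1, 195.8]), (50, [238.0, 227.6])]
```

View pics/st3.png

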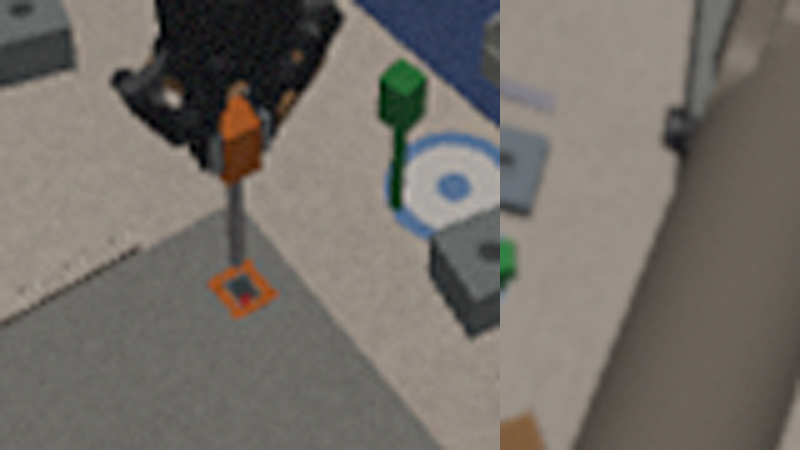

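The rod tip is at crop (236,264), above the slot ring at (243,288). The arm blocks the top view.

Run:
```python
from h import *
for z in(.14,.135): print(proj("scene",(.6337,-.2432,z)), onz("scene",(236.8,222.6),z))
print(onz("scene",(238.2,227.3),.11))
```

```text
[237.31774738 222.04590926] [ 0.63412035 -0.24570912  0.14      ]
[237.36110375 222.96050561] [ 0.63153836 -0.24355819  0.135     ]
[ 0.63462858 -0.24141592  0.11      ]
```

```bash
python3 -m inch '{"delta_pos":[[-0.001,0,0.01],[-0.001,0,0.02],[-0.001,0,0.03],[-0.001,0,0.036],[-0.001,0,0.042],[-0.001,0,0.048],[-0.001,0,0.052],[-0.001,0,0.055]],"twist":[0,0,0,0,0,0,0,0]}'
```

```text
time: 7.4
position: [0.635, -0.2432, 0.1942]
tool_rot: [0.0, 0.113, 0.994, -0.0]
wrist_force: [-0.0, 0.1, -1.7]
finger_gap: 0.275
finger_force: 58.8
```

```bash
python3 -m inch '{"delta_pos":[[0,0,0.01],[0,0,0.018],[0,0,0.026],[0,0,0.032],[0,0,0.036],[0,0,0.04],[0,0,0.041],[0,0,0.041]],"twist":[0,0,0,0,0,0,0,0]}'
```

```text
time: 8.4
position: [0.6351, -0.2432, 0.1537]
tool_rot: [0.0, 0.113, 0.994, 0.0]
wrist_force: [-1.1, 0.5, 6.0]
finger_gap: 0.273
finger_force: 59.8
```

Force of 6 N: the catch is pressed. I'll hold briefly, then lift.

```bash
python3 -m inch '{"delta_pos":[[0,0,0],[0,0,0],[0,0,0],[0,0,0],[0,0,0],[0,0,0],[0,0,0],[0,0,0]],"twist":[0,0,0,0,0,0,0,0]}'
python3 -m inch '{"delta_pos":[[0,0,-0.005],[0,0,-0.02],[0,0,-0.035],[0,0,-0.05],[0,0,-0.065],[0,0,-0.08],[0,0,-0.092],[0,0,-0.097]],"twist":[0,0,0,0,0,0,0,0]}'
python3 - <<'E'
from h import *
print(tool((.6945,-.0755,.2507)),yaw())
crop("scene",130,150,200,150,4,"s4.png")
E
```

```text
time: 9.4
position: [0.635, -0.243, 0.1537]
tool_rot: [0.0, 0.113, 0.994, 0.0]
wrist_force: [-0.7, 1.3, 6.5]
finger_gap: 0.274
finger_force: 59.4
time: 10.4
position: [0.6353, -0.2432, 0.2513]
tool_rot: [0.001, 0.113, 0.994, -0.0]
wrist_force: [0.7, 0.5, -1.4]
finger_gap: 0.277
finger_force: 58.8
[-0.02    0.1768  0.0007] ([167.0, 77.0], np.float64(-1.0))
```

View pics/s4.png

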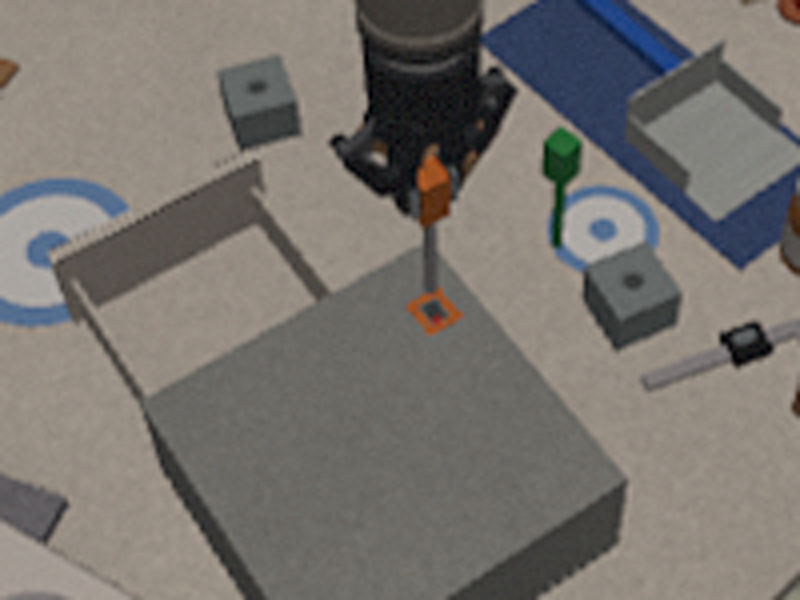

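The drawer is fully out, and the stand's hole is visible at crop (635,282).

Run:
```python
from h import *
p=onz("scene",(130+635/4-.4,150+282/4-.4),.05);print(p)
print(tool((p[0],p[1],.2507)),yaw())
```

```text
[ 0.69804031 -0.07572362  0.05      ]
[-0.0235  0.1773  0.0008] ([167.0, 77.0], np.float64(-1.0))
```

```bash
python3 -m inch '{"delta_pos":[[-0.003,0.02,0],[-0.006,0.05,0],[-0.01,0.085,0],[-0.015,0.12,0],[-0.018,0.15,0],[-0.021,0.17,0],[-0.0225,0.1785,0],[-0.0225,0.1785,0]],"twist":[0,0,0,0,0,0,0,0]}'
python3 -m inch '{"delta_pos":[[0,0,0.02],[0,0,0.04],[0,0,0.06],[0,0,0.075],[0,0,0.085],[0,0,0.095],[0,0,0.1],[0,0,0.1]],"twist":[0,0,0,0,0,0,0,0]}'
```

```text
time: 11.45
position: [0.697, -0.0742, 0.25]
tool_rot: [-0.0, 0.113, 0.994, -0.0]
wrist_force: [-0.0, -0.3, -1.6]
finger_gap: 0.272
finger_force: 58.8
time: 12.45
position: [0.697, -0.0742, 0.1501]
tool_rot: [-0.0, 0.113, 0.994, 0.0]
wrist_force: [-0.2, -1.3, -0.4]
finger_gap: 0.273
finger_force: 58.8
```

In the hole with no force. I'll lower the last 29 mm, release and rise.

```bash
python3 -m inch '{"delta_pos":[[0,0,0.01],[0,0,0.02],[0,0,0.025],[0,0,0.028],[0,0,0.029],[0,0,0.029],[0,0,0.029],[0,0,0.029]],"twist":[0,0,0,0,0,0,0,0]}'
python3 -m inch '{"delta_pos":[[0,0,0],[0,0,0],[0,0,0],[0,0,0],[0,0,-0.02],[0,0,-0.05],[0,0,-0.09],[0,0,-0.13]],"twist":[0,0,0,0,0,0,0,0]}' 0.06
python3 - <<'E'
from h import *
# handle axis from first view: end (.3745,.1315) start (.5585,.121), pan lip mid (.690,.108)
e=np.array([.3745,.1315]); a=np.array([.690,.108])-e; print("handle yaw",np.degrees(np.arctan2(a[1],a[0])),np.linalg.norm(a))
u=a/np.linalg.norm(a); print("grip pt",e+u*.085,"pan mid",e+u*.255)
S=optics.grab_frame("scene"); print([(int(a),c.tolist()) for a,c,b in blobs(S,(4,150,90),(14,255,255))])
print([(int(a),c.tolist(),b.tolist()) for a,c,b in blobs(S,(105,170,60),(125,255,255))])
print(tool((*(e+u*.085),.25)),yaw())
E
```

```text
time: 13.45
position: [0.6971, -0.0742, 0.1215]
tool_rot: [0.0, 0.113, 0.994, 0.0]
wrist_force: [-0.7, -0.3, -0.5]
finger_gap: 0.275
finger_force: 58.8
time: 14.45
position: [0.6972, -0.0744, 0.2542]
tool_rot: [0.001, 0.113, 0.994, 0.0]
wrist_force: [-0.4, 0.2, -0.6]
finger_gap: 0.698
finger_force: 0.0
handle yaw -4.2598067676695335 0.3163739875527063
grip pt [0.45926519 0.12518627] pan mid [0.62879556 0.11255881]
[(12, [118.8, 2.2]), (14, [42.5, 32.5]), (11, [132.9, 57.0]), (14, [66.6, 88.1]), (29, [327.2, 151.7]), (64, [291.0, 202.4]), (7, [337.7, 206.7]), (48, [238.0, 227.4])]
[(127, [274.6, 147.0], [264, 138, 21, 20])]
[0.2796 0.1408 0.0083] ([167.0, 77.0], np.float64(-0.9999))
```

```bash
python3 -m inch '{"delta_pos":[[0.02,0.01,0],[0.06,0.031,0],[0.105,0.055,0],[0.15,0.078,0],[0.195,0.101,0],[0.235,0.122,0.02],[0.262,0.136,0.05],[0.272,0.1415,0.08]],"twist":[-1,-2,-3.5,-5,-6,-7,-8,-8.7]}'
python3 - <<'E'
from h import *
print(tool((.464,.125,.031)),yaw(),robot.state()['joint_pos'][-1])
S=optics.grab_frame("scene");T=optics.grab_frame("top")
a=cv2.resize(S[80:220,240:360,::-1],None,fx=3.5,fy=3.5,interpolation=cv2.INTER_CUBIC)
b=cv2.resize(T[120:260,160:260,::-1],None,fx=3.5,fy=3.5,interpolation=cv2.INTER_CUBIC)
cv2.imwrite("pics/st5.png",np.hstack([a,b]))
E
```

```text
time: 15.5
position: [0.463, 0.1264, 0.1721]
tool_rot: [0.001, 0.036, 0.999, 0.001]
wrist_force: [0.8, 0.1, -0.9]
finger_gap: 0.706
finger_force: 0.0
[-0.0008 -0.0016  0.1411] ([175.9, 85.9], np.float64(-1.0)) 1.1508804943268702
```

View pics/st5.png

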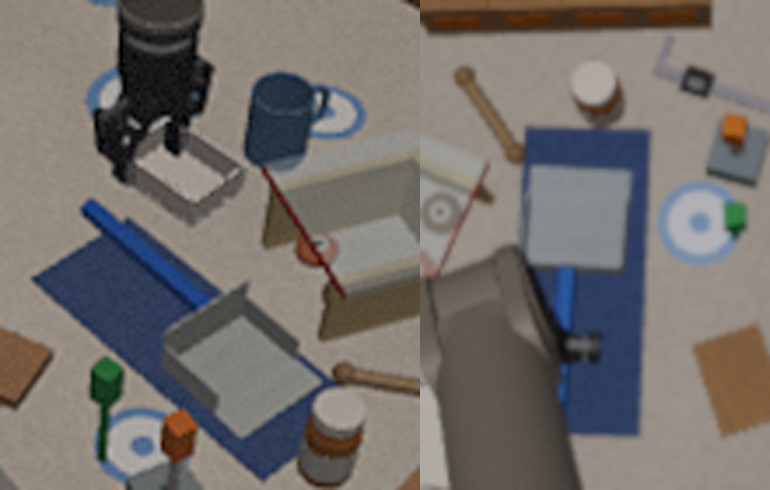

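The gripper is above the handle, and the scoop has not moved. I'll descend and grip it hard.

```bash
python3 -m inch '{"delta_pos":[[-0.001,-0.001,0.03],[-0.001,-0.001,0.06],[-0.001,-0.001,0.085],[-0.001,-0.001,0.105],[-0.001,-0.001,0.125],[-0.001,-0.001,0.138],[-0.001,-0.001,0.141],[-0.001,-0.001,0.141]],"twist":[0,0,0,0,0,0,0,0]}'
python3 -m inch '{"delta_pos":[[0,0,0],[0,0,0],[0,0,0],[0,0,0],[0,0,0],[0,0,0],[0,0,0],[0,0,0]],"twist":[0,0,0,0,0,0,0,0]}' 0.005 120
```

```text
time: 16.6
position: [0.4653, 0.1237, 0.0309]
tool_rot: [0.0, 0.037, 0.999, 0.0]
wrist_force: [-0.1, -0.6, -0.3]
finger_gap: 0.704
finger_force: 0.0
time: 17.6
position: [0.4648, 0.1239, 0.0304]
tool_rot: [0.0, 0.037, 0.999, 0.0]
wrist_force: [-2.1, 1.8, 3.8]
finger_gap: 0.212
finger_force: 117.3
```

Lift and watch for sag.

```bash
python3 -m inch '{"delta_pos":[[0,0,-0.01],[0,0,-0.03],[0,0,-0.05],[0,0,-0.075],[0,0,-0.1],[0,0,-0.125],[0,0,-0.145],[0,0,-0.15]],"twist":[0,0,0,0,0,0,0,0]}'
python3 - <<'E'
from h import *
crop("scene",230,70,160,120,4,"s6.png")
print(tool((.4795,-.003,.1804)),yaw())
E
```

```text
time: 18.6
position: [0.4647, 0.1233, 0.1813]
tool_rot: [0.0, 0.038, 0.999, 0.0]
wrist_force: [-0.9, 0.1, -2.2]
finger_gap: 0.21
finger_force: 117.3
[-0.0243 -0.1249  0.0007] ([175.7, 85.7], np.float64(-1.0))
```

View pics/s6.png

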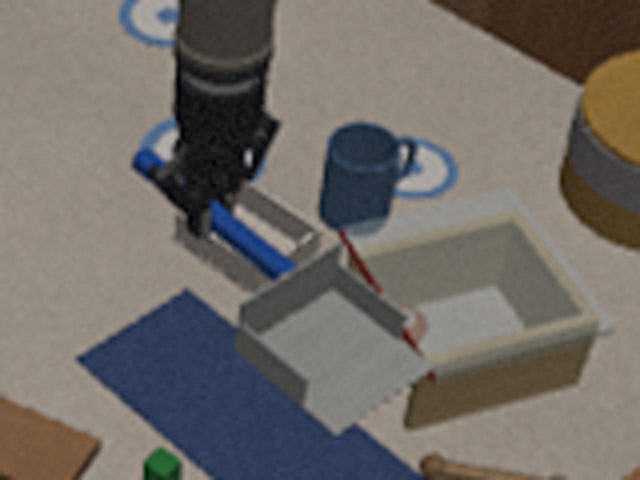

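No sag. Next I'll swing it round in front of the shelf.

```bash
python3 -m inch '{"delta_pos":[[0,-0.005,0],[-0.002,-0.015,0],[-0.006,-0.03,0],[-0.01,-0.05,0],[-0.016,-0.07,0],[-0.022,-0.088,0],[-0.027,-0.1,0],[-0.03,-0.105,0]],"twist":[-2,-7,-15,-24,-33,-42,-50,-56]}'
python3 -m inch '{"delta_pos":[[0,0,0],[0,0,0],[0,0,0],[0,0,0],[0,0,0.02],[0,0,0.045],[0,0,0.07],[0,0,0.09]],"twist":[-5,-10,-13,-14.3,-14.3,-14.3,-14.3,-14.3]}'
python3 - <<'E'
from h import *
print(tool((.487,.0163,.0904)),yaw(),robot.state()['joint_pos'][-1])
S=optics.grab_frame("scene");T=optics.grab_frame("top")
cv2.imwrite("pics/S7.png",S[:,:,::-1])
a=cv2.resize(S[80:190,240:380,::-1],None,fx=3.5,fy=3.5,interpolation=cv2.INTER_CUBIC)
b=cv2.resize(T[140:250,130:216,::-1],None,fx=3.5,fy=3.5,interpolation=cv2.INTER_CUBIC)
cv2.imwrite("pics/st7.png",np.hstack([a,b]))
E
```

```text
time: 19.65
position: [0.4858, 0.0153, 0.179]
tool_rot: [-0.001, -0.437, 0.899, 0.0]
wrist_force: [-0.5, 0.3, -2.2]
finger_gap: 0.214
finger_force: 117.2
time: 20.65
position: [0.486, 0.0165, 0.0888]
tool_rot: [-0.001, -0.545, 0.839, 0.0]
wrist_force: [0.1, -0.0, -1.3]
finger_gap: 0.213
finger_force: 117.4
[-0.0003 -0.001  -0.0016] ([-114.0, 156.0], np.float64(-1.0)) 2.5809138830105134
```

View pics/st7.png

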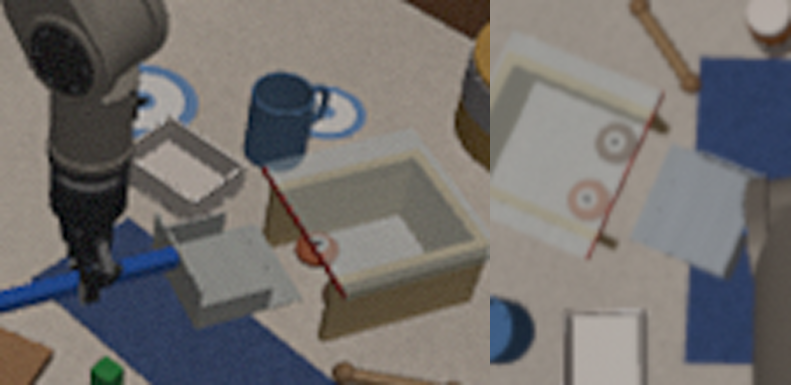

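The pan faces the bay with its lip at (675,147)–(635,230) in the right panel. The weights are unmoved at (615,142) and (588,200).

```bash
cat >> h.py <<'E'
O=np.array([.620,.315]); A=np.radians(66.0); RX=np.array([np.cos(A),np.sin(A)]); RY=np.array([-RX[1],RX[0]])
def sh(p): d=np.array(p[:2])-O; return np.array([d@RX,d@RY]).round(4)
E
python3 - <<'E'
from h import *
f=lambda x,y:((x-490)/3.5+129.6,y/3.5+139.6)
print("lip",[sh(onz("top",f(*p),.06)) for p in((675,147),(635,230))])
print("edge",[sh(onz("top",f(*p),.102)) for p in((663,93),(588,258))])
print("w",[sh(onz("top",f(*p),.022)) for p in((615,142),(588,200))])
s=robot.state(); print("tcp",sh(s['position']))
S=lambda x,y:(x/3.5+239.6,y/3.5+79.6)
print("lip S",[sh(onz("scene",S(*p),.06)) for p in((300,300),(250,228))],"edge S",[sh(onz("scene",S(*p),.102)) for p in((263,168),(344,296))], "wS",sh(onz("scene",S(318,249),.022)))
E
```

```text
lip [array([-0.1119, -0.0522]), array([-0.1091,  0.0506])]
edge [array([-0.085, -0.098]), array([-0.0849,  0.099 ])]
w [array([-0.0361, -0.0346]), array([-0.0355,  0.0389])]
tcp [-0.3279  0.0022]
lip S [array([-0.1077, -0.0574]), array([-0.1133,  0.056 ])] edge S [array([-0.0837,  0.0984]), array([-0.0854, -0.0994])] wS [-0.0356  0.0339]
```

```bash
python3 -m inch '{"delta_pos":[[0,-0.001,0.015],[0,-0.001,0.03],[0,-0.001,0.042],[0,-0.001,0.05],[0,-0.001,0.055],[0,-0.001,0.057],[0,-0.001,0.059],[0,-0.001,0.06]],"twist":[0,0,0,0,0,0,0,0]}'
```

```text
time: 21.75
position: [0.4878, 0.0161, 0.0306]
tool_rot: [0.0, -0.545, 0.839, -0.0]
wrist_force: [-2.5, -2.2, 4.3]
finger_gap: 0.213
finger_force: 118.0
```

```bash
python3 -m inch '{"delta_pos":[[-0.01,0,0],[-0.025,0,0],[-0.04,0,0],[-0.055,0,0],[-0.07,0,0],[-0.085,0,0],[-0.1,0,0],[-0.11,0,0]],"twist":[0,0,0,0,0,0,0,0]}'
python3 - <<'E'
from h import *
S=optics.grab_frame("scene");T=optics.grab_frame("top")
print(sh(robot.state()['position']))
a=cv2.resize(S[80:190,240:380,::-1],None,fx=3.5,fy=3.5,interpolation=cv2.INTER_CUBIC)
b=cv2.resize(T[140:250,120:206,::-1],None,fx=3.5,fy=3.5,interpolation=cv2.INTER_CUBIC)
cv2.imwrite("pics/st8.png",np.hstack([a,b]))
E
```

```text
time: 22.75
position: [0.5325, 0.1169, 0.0306]
tool_rot: [-0.001, -0.545, 0.839, -0.0]
wrist_force: [-4.5, -6.8, 8.8]
finger_gap: 0.212
finger_force: 118.9
[-0.2149 -0.0006]
```

View pics/st8.png

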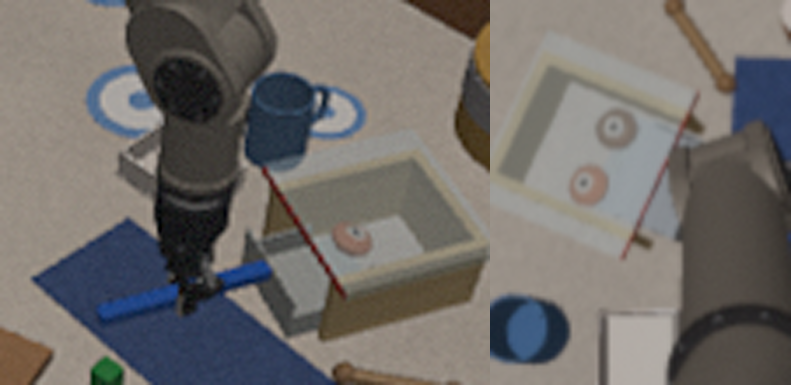

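Both weights are tilted on the lip and moving with it. I'll continue inward.

```bash
python3 -m inch '{"delta_pos":[[-0.01,0,0],[-0.022,0,0],[-0.034,0,0],[-0.046,0,0],[-0.056,0,0],[-0.064,0,0],[-0.07,0,0],[-0.072,0,0]],"twist":[0,0,0,0,0,0,0,0]}'
python3 - <<'E'
from h import *
S=optics.grab_frame("scene");T=optics.grab_frame("top")
print(sh(robot.state()['position']))
a=cv2.resize(S[80:190,240:380,::-1],None,fx=3.5,fy=3.5,interpolation=cv2.INTER_CUBIC)
b=cv2.resize(T[140:250,120:206,::-1],None,fx=3.5,fy=3.5,interpolation=cv2.INTER_CUBIC)
cv2.imwrite("pics/st9.png",np.hstack([a,b]))
E
```

```text
time: 23.85
position: [0.5611, 0.1799, 0.0306]
tool_rot: [-0.002, -0.544, 0.839, -0.001]
wrist_force: [-2.3, -7.2, 10.2]
finger_gap: 0.214
finger_force: 119.2
[-0.1457 -0.001 ]
```

View pics/st9.png

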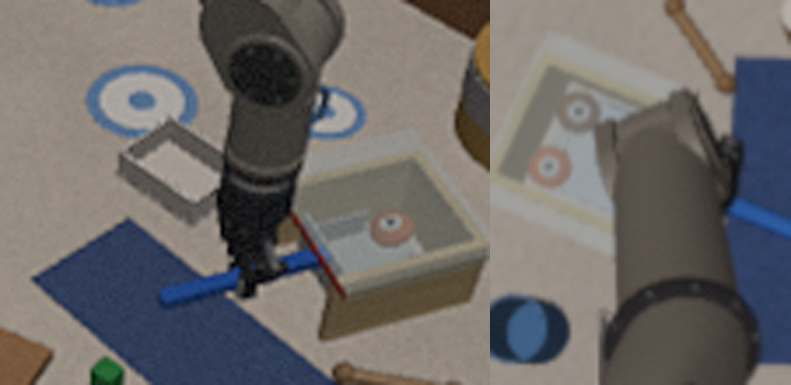

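Run:
```python
from h import *
f=lambda x,y:((x-490)/3.5+119.6,y/3.5+139.6)
for z in(.022,.027): print("w",[sh(onz("top",f(*p),z)) for p in((578,111),(549,167))])
print("red S",sh(onz("scene",(391/3.5+239.6,226/3.5+79.6),.027)))
```

```text
w [array([ 0.0568, -0.0357]), array([0.0599, 0.0369])]
w [array([ 0.0551, -0.0352]), array([0.0582, 0.0371])]
red S [0.0551 0.0349]
```

```bash
python3 -m inch '{"delta_pos":[[-0.002,0,0],[-0.004,0,0],[-0.006,0,0],[-0.008,0,0],[-0.009,0,0],[-0.009,0,0],[-0.009,0,0],[-0.009,0,0]],"twist":[0,0,0,0,0,0,0,0]}'
```

```text
time: 24.95
position: [0.565, 0.1889, 0.0306]
tool_rot: [-0.001, -0.544, 0.839, -0.001]
wrist_force: [-4.4, -9.9, 10.4]
finger_gap: 0.213
finger_force: 119.2
```

```bash
python3 -m inch '{"delta_pos":[[0.001,0,-0.002],[0.004,0,-0.004],[0.009,0,-0.005],[0.016,0,-0.006],[0.025,0,-0.006],[0.035,0,-0.006],[0.046,0,-0.006],[0.058,0,-0.006]],"twist":[0,0,0,0,0,0,0,0]}'
python3 - <<'E'
from h import *
S=optics.grab_frame("scene");T=optics.grab_frame("top")
print(sh(robot.state()['position']))
a=cv2.resize(S[80:190,240:380,::-1],None,fx=3.5,fy=3.5,interpolation=cv2.INTER_CUBIC)
b=cv2.resize(T[140:250,120:206,::-1],None,fx=3.5,fy=3.5,interpolation=cv2.INTER_CUBIC)
cv2.imwrite("pics/st10.png",np.hstack([a,b]))
E
```

```text
time: 25.95
position: [0.5413, 0.1369, 0.0363]
tool_rot: [-0.0, -0.545, 0.839, -0.0]
wrist_force: [0.3, -0.5, -3.8]
finger_gap: 0.209
finger_force: 117.2
[-0.1961 -0.0007]
```

View pics/st10.png

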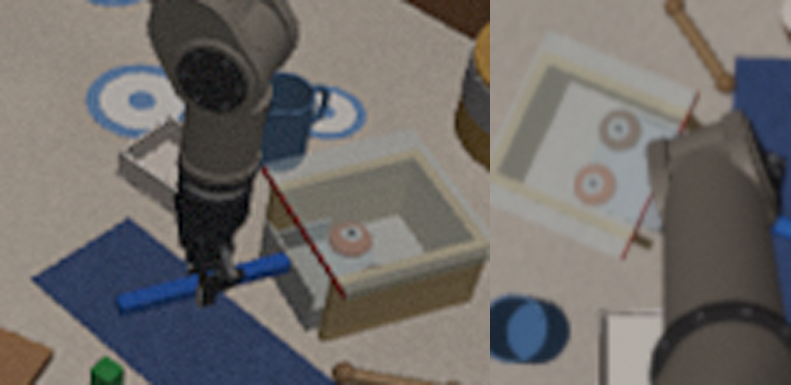

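Both weights moved back with the pan, and the wrist carries about 3 N more. I'll draw it clear and then lift gently. Later checks will be numeric.

```bash
python3 -m inch '{"delta_pos":[[0.01,0,0],[0.025,0,0],[0.043,0,0],[0.063,0,0],[0.083,0,0],[0.103,0,0],[0.12,0,0],[0.132,0,0]],"twist":[0,0,0,0,0,0,0,0]}'
python3 -m inch '{"delta_pos":[[0.004,0,-0.002],[0.005,0,-0.008],[0.005,0,-0.018],[0.005,0,-0.032],[0.005,0,-0.05],[0.005,0,-0.07],[0.005,0,-0.088],[0.005,0,-0.1]],"twist":[0,0,0,0,0,0,0,0]}'
python3 - <<'E'
from h import *
s=robot.state();print(s['position'],sh(s['position']),s['wrist_force'],yaw())
S=optics.grab_frame("scene");T=optics.grab_frame("top")
cv2.imwrite("pics/S11.png",S[:,:,::-1]);cv2.imwrite("pics/T11.png",T[:,:,::-1])
g=s['position'][:2]; rx=RX
for n,i in(("scene",S),("top",T)):
    m=cv2.cvtColor(i,cv2.COLOR_RGB2HSV)
    print(n,[(int(a),c.tolist(),sh(onz(n,c,.135))) for a,c,b in blobs(i,(3,70,60),(14,170,255),12) if 100<c[0]<360 and 70<c[1]<230])
print("pan ctr px",proj("scene",(*(g+rx*.155),.11)),proj("top",(*(g+rx*.155),.11)),"lip",proj("scene",(*(g+rx*.22),.11)),proj("top",(*(g+rx*.22),.11)))
E
```

```text
time: 27.05
position: [0.4876, 0.016, 0.0363]
tool_rot: [-0.0, -0.545, 0.839, -0.0]
wrist_force: [0.2, -0.4, -3.3]
finger_gap: 0.214
finger_force: 117.3
time: 28.05
position: [0.4865, 0.013, 0.1379]
tool_rot: [0.001, -0.545, 0.838, -0.0]
wrist_force: [-0.5, 0.2, -2.7]
finger_gap: 0.21
finger_force: 117.3
[0.4865096  0.01303475 0.13794138] [-0.3302 -0.0009] [-0.46379473  0.2491667  -2.67975586] ([-113.9, 156.1], np.float64(-1.0))
scene [(88, [312.0, 137.4], array([-0.1335,  0.0239])), (62, [319.5, 150.6], array([-0.1361, -0.045 ])), (538, [101.9, 169.7], array([-0.8687,  0.1177])), (12, [336.2, 162.0], array([-0.105 , -0.1133])), (54, [127.9, 166.0], array([-0.7833,  0.1054])), (497, [236.6, 182.0], array([-0.456 , -0.0844])), (13, [337.9, 186.2], array([-0.1482, -0.2116])), (15, [293.3, 200.8], array([-0.3097, -0.2182])), (27, [334.3, 208.1], array([-0.1991, -0.2876])), (43, [238.6, 227.7], array([-0.5062, -0.2572]))]
top [(16, [178.9, 105.1], array([ 0.0065, -0.3135])), (13, [200.8, 102.9], array([-0.0684, -0.3539])), (18, [221.2, 103.6], array([-0.1425, -0.3813])), (36, [239.7, 105.8], array([-0.2119, -0.4003])), (622, [196.2, 120.9], array([-0.0815, -0.2806])), (23, [225.0, 113.2], array([-0.1714, -0.3511])), (13, [171.8, 140.9], array([-0.0278, -0.1727])), (30, [211.4, 149.7], array([-0.1809, -0.1986])), (16, [249.1, 153.8], array([-0.3186, -0.2384])), (61, [294.6, 172.4], array([-0.5031, -0.2376])), (69, [181.8, 184.7], array([-0.1325, -0.0332])), (24, [291.8, 190.2], array([-0.5182, -0.171 ])), (89, [173.9, 201.4], array([-0.1312,  0.0352])), (190, [252.9, 227.9], array([-0.4384,  0.0131]))]
pan ctr px [303.53746426 149.64822909] [189.77360651 197.92255365] lip [319.88264645 145.37930342] [174.12082169 191.3858149 ]
```

Both weights sit in the raised pan at x≈+40 mm. Next I'll work out where the drawer is from the open-drawer picture.

```bash
cat >> h.py <<'E'
C=np.array([.689,-.347]); B=np.radians(-8.9); CX=np.array([np.cos(B),np.sin(B)]); CY=np.array([-CX[1],CX[0]])
def cb(p): d=np.array(p[:2])-C; return np.array([d@CX,d@CY]).round(4)
def wc(x,y): return C+CX*x+CY*y
E
python3 - <<'E'
from h import *
t=lambda x,y:(x/3+110-1/3,y/3+90-1/3); s4=lambda x,y:(130+x/4-.4,150+y/4-.4)
print("shut panel T top corners",[cb(onz("top",t(*p),.102)) for p in((570,300),(722,317),(567,322),(717,339))])
print("open panel S corners",[cb(onz("scene",s4(*p),.102)) for p in((262,162),(52,258))])
print("side walls S inner top at cab front",[cb(onz("scene",s4(*p),.067)) for p in((328,294),(145,402))], "slot chk",cb((.635,-.243)))
print("pull T",cb(onz("top",t(637,339),.045)))
T=optics.grab_frame("top"); 
g=cv2.cvtColor(T,cv2.COLOR_RGB2HSV)
for y in (-.08,):  # top-view profile across open drawer along cab y at x_c=-.21, floor height
    for x in(-.18,-.22):
        print(x,[(int(v*1000),int(T[tuple(np.round(proj("top",(*wc(x,v),.05)))[::-1].astype(int))].sum())) for v in np.arange(-.16,.14,.01)])
E
```

```text
shut panel T top corners [array([-0.129 ,  0.0662]), array([-0.1256, -0.1271]), array([-0.1574,  0.0669]), array([-0.1544, -0.1234])]
open panel S corners [array([-0.2804,  0.0612]), array([-0.2901, -0.1261])]
side walls S inner top at cab front [array([-0.1568,  0.0481]), array([-0.1509, -0.1209])] slot chk [-0.0694  0.0944]
pull T [-0.159  -0.0327]
-0.18 [(-160, 431), (-150, 436), (-139, 440), (-129, 426), (-119, 387), (-109, 318), (-99, 429), (-89, 437), (-79, 437), (-69, 435), (-59, 438), (-49, 441), (-39, 438), (-29, 446), (-19, 436), (-9, 434), (0, 434), (10, 438), (20, 437), (30, 436), (40, 430), (50, 416), (60, 401), (70, 424), (80, 425), (90, 430), (100, 430), (110, 426), (120, 425), (130, 426), (140, 424)]
-0.22 [(-160, 434), (-150, 431), (-139, 438), (-129, 432), (-119, 387), (-109, 330), (-99, 437), (-89, 435), (-79, 432), (-69, 439), (-59, 444), (-49, 445), (-39, 444), (-29, 440), (-19, 438), (-9, 439), (0, 441), (10, 445), (20, 441), (30, 441), (40, 434), (50, 423), (60, 390), (70, 434), (80, 431), (90, 431), (100, 429), (110, 428), (120, 428), (130, 425), (140, 429)]
```

```bash
python3 -m inch '{"delta_pos":[[0,0,-0.008],[0,0,-0.022],[0,0,-0.038],[0.005,-0.003,-0.053],[0.012,-0.006,-0.066],[0.02,-0.011,-0.077],[0.03,-0.016,-0.084],[0.04,-0.022,-0.087]],"twist":[0,1,4,9,15,22,30,38]}'
python3 - <<'E'
from h import *
p=wc(-.209,.135); print(tool((*p,.225)),yaw(),robot.state()['wrist_force'])
E
```

```text
time: 29.2
position: [0.4899, -0.0331, 0.2243]
tool_rot: [0.0, -0.24, 0.971, 0.0]
wrist_force: [-0.8, 0.1, -4.0]
finger_gap: 0.215
finger_force: 117.4
[ 0.057  -0.1375 -0.0008] ([-152.3, 117.7], np.float64(-1.0)) [-0.79400362  0.08314478 -3.99835078]
```

```bash
python3 -m inch '{"delta_pos":[[0.003,-0.007,0],[0.007,-0.018,0],[0.012,-0.03,0],[0.018,-0.043,0],[0.024,-0.056,0],[0.029,-0.068,0],[0.034,-0.08,0],[0.038,-0.09,0]],"twist":[8,16,24,32,40,48,56,64]}'
python3 - <<'E'
from h import *
p=wc(-.209,.135); print(tool((*p,.225)),yaw(),robot.state()['wrist_force'])
E
```

```text
time: 30.2
position: [0.4984, -0.1303, 0.2238]
tool_rot: [-0.0, 0.312, 0.95, 0.0]
wrist_force: [1.2, 0.1, -3.6]
finger_gap: 0.211
finger_force: 117.4
[-0.0342 -0.0381 -0.0013] ([143.7, 53.7], np.float64(-1.0)) [ 1.18567556  0.07230901 -3.6335276 ]
```

```bash
python3 -m inch '{"delta_pos":[[-0.004,-0.004,0],[-0.01,-0.01,0],[-0.016,-0.017,0],[-0.022,-0.024,0],[-0.027,-0.03,0],[-0.031,-0.035,0],[-0.033,-0.037,0],[-0.034,-0.038,0]],"twist":[8,16,25,34,43,52,58,62.6]}'
cat > look.py <<'E'
from h import *
import sys
s=robot.state(); print(s['position'].round(4),cb(s['position']),s['wrist_force'].round(2),s['moment'].round(3),yaw()[0])
S=optics.grab_frame("scene");T=optics.grab_frame("top")
k=sys.argv[1]; cv2.imwrite(f"pics/S{k}.png",S[:,:,::-1]);cv2.imwrite(f"pics/T{k}.png",T[:,:,::-1])
z=float(sys.argv[2])
for n,i,r in(("scene",S,(140,290,150,290)),("top",T,(240,360,150,260))):
    print(n,[(int(a),c.tolist(),cb(onz(n,c,z)).tolist()) for a,c,b in blobs(i,(3,70,60),(14,165,255),12) if r[0]<c[0]<r[1] and r[2]<c[1]<r[3] and a<400])
    print(" blue",[(int(a),b.tolist()) for a,c,b in blobs(i,(105,170,60),(125,255,255),12)])
E
python3 look.py 12 .2
```

```text
time: 31.2
position: [0.5041, -0.1805, 0.2239]
tool_rot: [-0.0, 0.759, 0.651, 0.001]
wrist_force: [-0.3, -0.4, -3.8]
finger_gap: 0.214
finger_force: 117.3
[ 0.5041 -0.1805  0.2239] [-0.2084  0.1359] [-0.3  -0.37 -3.83] [ 0.519 -0.073  0.047] [81.2, -8.8]
scene [(106, [161.9, 196.1], [-0.2433, -0.0625]), (102, [172.2, 212.2], [-0.1728, -0.0648]), (12, [242.0, 225.9], [-0.0174, 0.0769]), (23, [237.6, 229.8], [-0.0135, 0.0593])]
 blue [(82, [234, 150, 16, 11]), (179, [195, 163, 27, 19])]
top [(35, [295.3, 170.7], [-0.0801, 0.0996]), (93, [339.8, 201.2], [-0.1687, -0.0683]), (114, [253.3, 226.5], [-0.2962, 0.2225]), (15, [243.0, 217.1], [-0.2684, 0.2624]), (84, [337.5, 221.6], [-0.2413, -0.0671]), (13, [242.5, 228.2], [-0.307, 0.259])]
 blue [(45, [256, 198, 12, 6]), (19, [306, 205, 5, 4])]
```

The weights are still in the pan and over the open drawer. I'll ease the grip in steps so the scoop tips about the fingers.

```bash
Z='{"delta_pos":[[0,0,0],[0,0,0],[0,0,0],[0,0,0],[0,0,0],[0,0,0],[0,0,0],[0,0,0]],"twist":[0,0,0,0,0,0,0,0]}'
python3 -m inch '{"delta_pos":[[0,0,0],[0,0,0],[0,0,0],[0,0,0],[0,0,0],[0,0,0],[0,0,0],[0,0,0]],"twist":[0,0,0,0,0,0,0,0]}' 0.005 60 >/dev/null
python3 look.py 13 .2
python3 -m inch '{"delta_pos":[[0,0,0],[0,0,0],[0,0,0],[0,0,0],[0,0,0],[0,0,0],[0,0,0],[0,0,0]],"twist":[0,0,0,0,0,0,0,0]}' 0.005 40 >/dev/null
python3 look.py 14 .2
```

```text
[ 0.5038 -0.1809  0.2233] [-0.2087  0.1355] [ 0.32 -0.51 -4.01] [ 0.547 -0.071  0.002] [81.4, -8.6]
scene [(99, [161.6, 196.4], [-0.2428, -0.0638]), (100, [172.8, 212.7], [-0.1702, -0.0642]), (18, [239.9, 225.3], [-0.0225, 0.0731]), (18, [238.3, 229.7], [-0.0127, 0.0611])]
 blue [(78, [234, 151, 16, 10]), (179, [194, 163, 28, 20])]
top [(37, [295.1, 170.6], [-0.0799, 0.1004]), (89, [340.0, 200.7], [-0.1669, -0.0688]), (145, [251.4, 225.8], [-0.2947, 0.2293]), (87, [337.7, 221.0], [-0.2391, -0.0676]), (12, [240.4, 225.5], [-0.2986, 0.2675])]
 blue [(43, [256, 199, 12, 5]), (19, [306, 205, 5, 4])]
[ 0.5038 -0.1809  0.2233] [-0.2087  0.1355] [ 0.4  -0.27 -3.86] [ 0.611 -0.148  0.015] [81.4, -8.6]
scene [(100, [161.6, 196.4], [-0.2428, -0.0638]), (108, [172.2, 212.7], [-0.1712, -0.0656]), (36, [239.1, 228.4], [-0.015, 0.0654])]
 blue [(78, [234, 151, 16, 10]), (178, [194, 163, 28, 20])]
top [(37, [295.1, 170.7], [-0.0802, 0.1003]), (89, [340.0, 200.5], [-0.1661, -0.0687]), (112, [252.8, 228.2], [-0.3023, 0.2234]), (86, [337.6, 220.9], [-0.2388, -0.0672]), (56, [244.8, 221.3], [-0.2821, 0.2542])]
 blue [(44, [256, 199, 12, 5]), (21, [306, 205, 6, 4])]
```

Still holding at 40 N, so I'll go to 28 N and then 20 N.

```bash
python3 -m inch '{"delta_pos":[[0,0,0],[0,0,0],[0,0,0],[0,0,0],[0,0,0],[0,0,0],[0,0,0],[0,0,0]],"twist":[0,0,0,0,0,0,0,0]}' 0.005 28 >/dev/null
python3 look.py 15 .2
python3 -m inch '{"delta_pos":[[0,0,0],[0,0,0],[0,0,0],[0,0,0],[0,0,0],[0,0,0],[0,0,0],[0,0,0]],"twist":[0,0,0,0,0,0,0,0]}' 0.005 20 | tail -2
python3 look.py 16 .2
```

```text
[ 0.5038 -0.1809  0.2233] [-0.2087  0.1355] [ 0.61  0.05 -3.21] [ 0.473 -0.084  0.014] [81.4, -8.6]
scene [(106, [161.4, 196.3], [-0.2435, -0.0641]), (102, [172.1, 212.9], [-0.1708, -0.0662]), (41, [238.8, 227.8], [-0.0172, 0.0658])]
 blue [(79, [234, 151, 16, 10]), (178, [194, 163, 28, 20])]
top [(16, [249.1, 153.8], [-0.0401, 0.271]), (36, [295.1, 170.7], [-0.0802, 0.1003]), (88, [340.0, 200.6], [-0.1665, -0.0688]), (131, [251.2, 226.6], [-0.2975, 0.2297]), (86, [337.6, 220.9], [-0.2388, -0.0672]), (22, [241.6, 223.8], [-0.2922, 0.2641]), (13, [243.1, 233.5], [-0.3249, 0.2544])]
 blue [(43, [256, 199, 12, 5]), (18, [306, 205, 5, 4])]
finger_gap: 0.211
finger_force: 117.4
[ 0.5038 -0.1809  0.2233] [-0.2087  0.1355] [ 0.38  0.39 -3.41] [ 0.584 -0.145  0.016] [81.4, -8.6]
scene [(101, [161.2, 196.3], [-0.2438, -0.0646]), (97, [172.3, 213.2], [-0.1695, -0.0662]), (14, [241.2, 225.8], [-0.019, 0.0752]), (24, [237.5, 229.8], [-0.0137, 0.0591])]
 blue [(78, [234, 151, 16, 10]), (176, [194, 163, 28, 20])]
top [(16, [249.1, 153.8], [-0.0401, 0.271]), (35, [295.2, 170.7], [-0.0802, 0.1]), (88, [340.1, 200.5], [-0.1661, -0.0691]), (125, [251.7, 228.8], [-0.3049, 0.2269]), (85, [337.7, 220.9], [-0.2388, -0.0675]), (33, [246.6, 222.2], [-0.2844, 0.2476])]
 blue [(44, [256, 199, 12, 5]), (18, [306, 205, 5, 4])]
```

```bash
python3 -m inch '{"delta_pos":[[0,0,0],[0,0,0],[0,0,0],[0,0,0],[0,0,0],[0,0,0],[0,0,0],[0,0,0]],"twist":[0,0,0,0,0,0,0,0]}' 0.012 40 | tail -2
python3 look.py 17 .2
```

```text
finger_gap: 0.214
finger_force: 117.3
[ 0.5038 -0.1808  0.2233] [-0.2087  0.1355] [-0.35  0.18 -3.02] [0.53  0.005 0.025] [81.4, -8.6]
scene [(104, [161.6, 196.3], [-0.2431, -0.0636]), (94, [171.9, 213.0], [-0.1708, -0.0669]), (12, [242.0, 225.9], [-0.0174, 0.0769]), (16, [237.7, 230.2], [-0.0122, 0.0588])]
 blue [(79, [234, 151, 16, 10]), (176, [194, 163, 28, 20])]
top [(16, [249.1, 153.8], [-0.0401, 0.271]), (33, [295.2, 170.7], [-0.0802, 0.1]), (92, [339.9, 200.5], [-0.1662, -0.0684]), (153, [251.2, 225.6], [-0.2941, 0.2301]), (87, [337.7, 221.0], [-0.2391, -0.0676]), (20, [241.5, 225.4], [-0.2978, 0.2637])]
 blue [(44, [256, 199, 12, 5]), (18, [306, 205, 5, 4])]
```

Lowering FORCE alone leaves the pad force at 117 N because the fingers self-lock. I'll try relaxing it by opening in tiny increments.

```bash
python3 -m inch '{"delta_pos":[[0,0,0],[0,0,0],[0,0,0],[0,0,0],[0,0,0],[0,0,0],[0,0,0],[0,0,0]],"twist":[0,0,0,0,0,0,0,0]}' 0.0186 40 | tail -2
python3 look.py 18 .2 | head -2
```

```text
finger_gap: 0.22
finger_force: 69.7
[ 0.5038 -0.1809  0.2233] [-0.2087  0.1355] [ 0.42  0.27 -3.65] [ 0.538 -0.071 -0.027] [81.4, -8.6]
scene [(101, [161.3, 196.4], [-0.2433, -0.0646]), (102, [172.6, 212.6], [-0.1709, -0.0645]), (42, [238.5, 227.8], [-0.0177, 0.0651])]
```

```bash
python3 -m inch '{"delta_pos":[[0,0,0],[0,0,0],[0,0,0],[0,0,0],[0,0,0],[0,0,0],[0,0,0],[0,0,0]],"twist":[0,0,0,0,0,0,0,0]}' 0.0189 40 | tail -2
python3 look.py 19 .2 | head -3
```

```text
finger_gap: 0.223
finger_force: 54.8
[ 0.5038 -0.1809  0.2233] [-0.2087  0.1355] [-0.13  0.72 -3.56] [ 0.513 -0.054  0.037] [81.4, -8.6]
scene [(105, [161.4, 196.4], [-0.2431, -0.0643]), (103, [171.9, 212.4], [-0.1727, -0.0659]), (42, [238.5, 227.7], [-0.018, 0.0653])]
 blue [(79, [234, 151, 16, 10]), (180, [194, 163, 28, 20])]
```

```bash
python3 -m inch '{"delta_pos":[[0,0,0],[0,0,0],[0,0,0],[0,0,0],[0,0,0],[0,0,0],[0,0,0],[0,0,0]],"twist":[0,0,0,0,0,0,0,0]}' 0.0193 40 | tail -2
python3 look.py 20 .2 | head -3
```

```text
finger_gap: 0.226
finger_force: 37.5
[ 0.5038 -0.1809  0.2233] [-0.2086  0.1354] [ 0.19  0.89 -2.02] [ 0.129 -0.048  0.002] [81.4, -8.6]
scene [(103, [179.9, 223.0], [-0.1265, -0.0644]), (36, [239.1, 227.5], [-0.0176, 0.0671]), (35, [195.9, 228.5], [-0.0842, -0.0359])]
 blue [(99, [232, 140, 12, 17]), (167, [204, 164, 18, 28])]
```

The scoop tipped and the load left it: the moment fell from 0.51 to 0.13 and the force to 2 N. Check where the weights are.

Run:
```python
from h import *
for n in("S20","T20"):
    i=cv2.imread(f"pics/{n}.png")[:,:,::-1]; c="scene" if n[0]=="S" else "top"
    print(n,[(int(a),q.tolist(),cb(onz(c,q,.038)).tolist()) for a,q,b in blobs(i,(2,60,40),(16,200,255),10) if -.32<cb(onz(c,q,.038))[0]<-.1 and -.17<cb(onz(c,q,.038))[1]<.1])
    m=[proj(c,(*wc(x,y),.067)).round() for x,y in((-.288,.051),(-.288,-.113),(-.13,-.113),(-.13,.051))]; print("drawer rim px",[q.tolist() for q in m])
S=cv2.imread("pics/S20.png");T=cv2.imread("pics/T20.png")
a=cv2.resize(S[130:270,130:260],None,fx=3.5,fy=3.5,interpolation=cv2.INTER_CUBIC);b=cv2.resize(T[150:290,265:365],None,fx=3.5,fy=3.5,interpolation=cv2.INTER_CUBIC)[:, :345]
cv2.imwrite("pics/st20.png",np.hstack([a,b]))
```

```text
S20 [(117, [179.6, 222.8], [-0.2363, -0.0312]), (50, [195.6, 228.2], [-0.1873, 0.0022])]
drawer rim px [[192.0, 196.0], [149.0, 219.0], [171.0, 254.0], [217.0, 228.0]]
T20 [(56, [314.1, 205.2], [-0.172, -0.0039]), (91, [318.0, 224.1], [-0.2441, -0.0269])]
drawer rim px [[298.0, 232.0], [340.0, 238.0], [344.0, 197.0], [302.0, 192.0]]
```

View pics/st20.png

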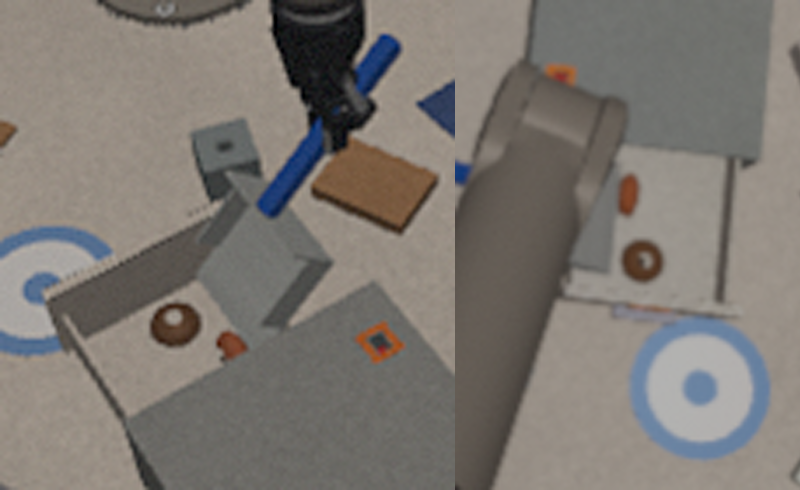

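Left panel: the brown weight is at (175,325). The terracotta one is at (232,345) and on edge against the lip. Both are inside the drawer. I'll grip firmly, lift the tilted scoop clear, and measure again.

```bash
python3 -m inch '{"delta_pos":[[0,0,0],[0,0,0],[0,0,0],[0,0,0],[0,0,-0.003],[0,0,-0.01],[0,0,-0.022],[0,0,-0.04]],"twist":[0,0,0,0,0,0,0,0]}' 0.005 120 | tail -2
python3 -m inch '{"delta_pos":[[0,0,-0.02],[0,0,-0.045],[0,0,-0.07],[0,0,-0.09],[0,0,-0.105],[0,0,-0.115],[0,0,-0.12],[0,0,-0.12]],"twist":[0,0,0,0,0,0,0,0]}' | head -2
python3 look.py 21 .038
python3 - <<'E'
from h import *
s=robot.state(); g=s['position']; r=-CY
for th in(30,40,50,60,70):
    t=np.radians(th); u=np.array([*(r*np.cos(t)),-np.sin(t)]); P=g+[0,0,.019]
    print(th,"rear",proj("scene",P-u*.1).round(1),"front",proj("scene",P+u*.097).round(1))
E
```

```text
finger_gap: 0.213
finger_force: 117.4
time: 42.1
position: [0.5037, -0.1808, 0.3831]
[ 0.5037 -0.1808  0.3831] [-0.2087  0.1355] [ 0.25 -0.27 -2.28] [ 0.142 -0.039 -0.006] [81.4, -8.6]
scene [(99, [179.8, 223.1], [-0.2348, -0.0312]), (33, [202.0, 225.5], [-0.1846, 0.0251]), (18, [240.3, 225.1], [-0.1138, 0.1309]), (19, [238.2, 229.7], [-0.1025, 0.1152])]
 blue [(120, [230, 98, 13, 18]), (212, [199, 125, 20, 32])]
top [(16, [249.1, 153.8], [0.0014, 0.2776]), (218, [252.2, 227.2], [-0.2894, 0.227]), (66, [319.1, 224.7], [-0.2459, -0.0314]), (13, [247.0, 241.2], [-0.3459, 0.24])]
 blue [(52, [263, 189, 11, 7])]
30 rear [245.7 101.5] front [195.1 152.1]
40 rear [242.6  98.7] front [198.7 154.1]
50 rear [238.7  96.7] front [202.8 155.3]
60 rear [234.1  95.6] front [207.2 155.6]
70 rear [228.9  95.5] front [212.  155.1]
```

Tilt is about 50°. Carry the scoop over the mat, turned back to its heading.

```bash
python3 -m inch '{"delta_pos":[[0.008,0.002,0],[0.025,0.005,0],[0.045,0.009,0],[0.068,0.013,0],[0.09,0.018,0],[0.115,0.022,0],[0.14,0.027,0],[0.16,0.031,0]],"twist":[-2,-7,-13,-20,-27,-35,-43,-50]}' | head -2
python3 - <<'E'
from h import *
print(tool((.607,.108,.383)),yaw())
E
```

```text
time: 43.2
position: [0.5585, -0.0253, 0.3827]
[ 0.0669  0.125  -0.0003] ([131.8, 41.8], np.float64(-1.0))
```

```bash
python3 -m inch '{"delta_pos":[[0.01,0.018,0],[0.021,0.039,0],[0.033,0.062,0],[0.044,0.083,0],[0.053,0.1,0],[0.06,0.112,0],[0.065,0.122,0],[0.067,0.125,0]],"twist":[-7,-14,-22,-30,-36,-41,-44,-44.7]}' | head -2
python3 look.py 22 .038
python3 - <<'E'
from h import *
print(tool((.607,.108,.195)),yaw())
# lip estimate: bright pan pixels in scene; projected lip for 50 deg
s=robot.state(); a=np.radians(yaw()[0][0]+180); r=np.array([np.cos(a),np.sin(a)])
for th in(45,50,55):
    t=np.radians(th); u=np.array([*(r*np.cos(t)),-np.sin(t)]); P=s['position']+[0,0,.019]
    print(th,"rear",proj("scene",P-u*.1).round(1),"front",proj("scene",P+u*.097).round(1))
E
```

```text
time: 44.2
position: [0.6077, 0.1067, 0.3827]
[0.6077 0.1067 0.3827] [-0.1505  0.4356] [-0.38  0.52 -2.79] [-0.072  0.16  -0.017] [176.2, 86.2]
scene [(98, [179.9, 223.0], [-0.235, -0.0307]), (31, [201.9, 225.8], [-0.1837, 0.0242]), (17, [240.1, 225.3], [-0.1135, 0.1299]), (19, [237.1, 230.3], [-0.1026, 0.1109])]
 blue [(73, [301, 68, 9, 15]), (217, [317, 95, 17, 35])]
top [(16, [249.1, 153.8], [0.0014, 0.2776]), (56, [294.5, 172.4], [-0.0509, 0.0876]), (22, [291.4, 190.0], [-0.1233, 0.0918]), (81, [306.8, 204.5], [-0.173, 0.025]), (101, [254.3, 221.8], [-0.2675, 0.2216]), (86, [318.0, 224.1], [-0.2441, -0.0269]), (25, [243.0, 223.3], [-0.279, 0.2647]), (40, [251.3, 228.8], [-0.2961, 0.2297]), (13, [242.5, 231.5], [-0.311, 0.2623]), (28, [251.6, 240.8], [-0.3421, 0.2225])]
 blue []
[0.0007 0.0022 0.1881] ([176.1, 86.1], np.float64(-1.0))
45 rear [302.7  67.2] front [330.4 128.6]
50 rear [304.4  66.5] front [328.6 128.9]
55 rear [306.3  66. ] front [326.8 129. ]
```

```bash
python3 -m inch '{"delta_pos":[[0,0.001,0.02],[0,0.001,0.05],[0,0.001,0.085],[0,0.001,0.12],[0,0.001,0.15],[0,0.001,0.17],[0,0.001,0.18],[0,0.001,0.186]],"twist":[0,0,0,0,0,0,0,0]}' | head -3
python3 -m inch '{"delta_pos":[[0,0,0],[0,0,0.002],[0,0,0.005],[0,0,0.008],[0,0,0.01],[0,0,0.01],[0,0,0.01],[0,0,0.01]],"twist":[0,0,0,0,0,0,0,0]}' 0.0191 60
```

```text
time: 45.3
position: [0.608, 0.1062, 0.1974]
tool_rot: [0.0, 0.034, 0.999, -0.0]
time: 46.3
position: [0.6079, 0.1067, 0.1874]
tool_rot: [0.0, 0.034, 0.999, 0.0]
wrist_force: [0.6, -0.2, -2.4]
finger_gap: 0.224
finger_force: 48.1
```

```bash
python3 -m inch '{"delta_pos":[[0.007,0,0.005],[0.015,0,0.01],[0.025,0,0.017],[0.036,0,0.024],[0.047,0,0.032],[0.058,0,0.041],[0.066,0,0.047],[0.073,0,0.053]],"twist":[0,0,0,0,0,0,0,0]}'
python3 look.py 23 .038 | sed -n '1p;3p;5p'
```

```text
time: 47.3
position: [0.5345, 0.1117, 0.1339]
tool_rot: [0.0, 0.034, 0.999, 0.0]
wrist_force: [1.8, -0.2, 0.1]
finger_gap: 0.225
finger_force: 45.3
[0.5345 0.1117 0.1339] [-0.2236  0.4292] [ 1.78 -0.23  0.14] [-0.033 -0.807 -0.026] [176.1, 86.1]
 blue [(56, [277, 122, 9, 11]), (148, [294, 141, 17, 28])]
 blue [(15, [202, 180, 3, 6])]
```

Contact is made and the scoop is rotating up as planned. I'll continue down to flat.

```bash
python3 -m inch '{"delta_pos":[[0.009,0,0.008],[0.017,0,0.017],[0.025,0,0.026],[0.031,0,0.035],[0.039,0,0.045],[0.046,0,0.055],[0.052,0,0.061],[0.056,0,0.066]],"twist":[0,0,0,0,0,0,0,0]}'
python3 look.py 24 .038 | sed -n '1p;3p;5p'
python3 - <<'E'
from h import *
s=robot.state(); a=np.radians(yaw()[0][0]+180); r=np.array([np.cos(a),np.sin(a)])
for th in(0,10,20,30):
    t=np.radians(th); u=np.array([*(r*np.cos(t)),-np.sin(t)]); P=s['position']+[0,0,.019]
    print(th,"rear",proj("scene",P-u*.1).round(1),"front",proj("scene",P+u*.097).round(1))
E
```

```text
time: 48.4
position: [0.4787, 0.1154, 0.0679]
tool_rot: [-0.0, 0.034, 0.999, -0.0]
wrist_force: [1.9, -0.0, 0.2]
finger_gap: 0.227
finger_force: 43.7
[0.4787 0.1154 0.0679] [-0.2793  0.4243] [ 1.92 -0.02  0.21] [-0.032 -0.841 -0.01 ] [176.1, 86.1]
 blue [(35, [265, 132, 8, 7]), (138, [282, 146, 19, 22])]
 blue [(41, [201, 193, 5, 11])]
0 rear [263.8 134.5] front [299.5 164.3]
10 rear [264.1 131.4] front [298.8 167.1]
20 rear [265.  128.7] front [297.6 169.4]
30 rear [266.4 126.6] front [295.9 171. ]
```

```bash
python3 -m inch '{"delta_pos":[[0.004,0,0.006],[0.008,0,0.012],[0.012,0,0.019],[0.015,0,0.025],[0.018,0,0.031],[0.02,0,0.036],[0.021,0,0.038],[0.021,0,0.038]],"twist":[0,0,0,0,0,0,0,0]}'
python3 look.py 25 .038 | sed -n '1p;3p;5p'
python3 - <<'E'
from h import *
s=robot.state(); a=np.radians(yaw()[0][0]+180); r=np.array([np.cos(a),np.sin(a)])
for th in(-5,0,5,10):
    t=np.radians(th); u=np.array([*(r*np.cos(t)),-np.sin(t)]); P=s['position']+[0,0,.019]
    print(th,"rear",proj("scene",P-u*.1).round(1),"front",proj("scene",P+u*.097).round(1))
E
```

```text
time: 49.5
position: [0.4582, 0.1168, 0.0303]
tool_rot: [-0.0, 0.034, 0.999, 0.0]
wrist_force: [2.1, 0.2, 2.9]
finger_gap: 0.228
finger_force: 43.9
[0.4582 0.1168 0.0303] [-0.2998  0.4225] [2.15 0.24 2.88] [-0.049 -0.674 -0.012] [176.1, 86.1]
 blue [(25, [261, 139, 7, 5]), (124, [278, 150, 19, 19])]
 blue [(41, [202, 198, 5, 13])]
-5 rear [260.2 140.3] front [295.  166.3]
0 rear [260.2 138.7] front [294.9 167.9]
5 rear [260.3 137.1] front [294.6 169.4]
10 rear [260.6 135.6] front [294.2 170.7]
```

Flat on the mat. Release and rise.

```bash
python3 -m inch '{"delta_pos":[[0,0,0],[0,0,0],[0,0,0],[0,0,0],[0,0,-0.01],[0,0,-0.04],[0,0,-0.09],[0,0,-0.14]],"twist":[0,0,0,0,0,0,0,0]}' 0.06 | head -2
python3 -m inch '{"delta_pos":[[0,-0.02,-0.02],[0,-0.06,-0.03],[0,-0.1,-0.03],[0,-0.14,-0.03],[0,-0.18,-0.03],[0,-0.22,-0.03],[0,-0.25,-0.03],[0,-0.26,-0.03]],"twist":[0,0,0,0,0,0,0,0]}' 0 | head -2
python3 look.py 26 .038
python3 - <<'E'
from h import *
T=cv2.imread("pics/T26.png")[:,:,::-1]
m=cv2.inRange(cv2.cvtColor(T,cv2.COLOR_RGB2HSV),(105,170,60),(125,255,255)); ys,xs=np.nonzero(m); k=(xs<230)
ys,xs=ys[k],xs[k]; 
for y in(ys.min(),ys.max()): print("handle",onz("top",(xs[ys==y].mean(),y),.059)[:2])
# grey pan region inside mat
h=cv2.cvtColor(T,cv2.COLOR_RGB2HSV); mm=((h[:,:,1]<70)&(h[:,:,2]>60)).astype(np.uint8); n,l,s,c=cv2.connectedComponentsWithStats(mm[140:215,188:228]); print([(s[i,4],(c[i]+[188,140]).round(1),s[i,:4]) for i in range(1,n) if s[i,4]>50])
p=wc(-.345,-.031);print("drawer pre-push",p,tool((*p,.25)),yaw())
E
```

```text
time: 50.6
position: [0.4578, 0.1166, 0.1722]
time: 51.6
position: [0.44, -0.1443, 0.2008]
[ 0.44   -0.1443  0.2008] [-0.2773  0.1617] [ 0.37 -0.17 -0.08] [0.043 0.036 0.044] [175.9, 85.9]
scene [(102, [179.8, 222.9], [-0.2355, -0.0308]), (18, [240.4, 224.9], [-0.1142, 0.1316]), (33, [202.1, 225.7], [-0.1837, 0.0249]), (19, [238.2, 229.7], [-0.1025, 0.1152])]
 blue [(226, [261, 138, 37, 31])]
top [(55, [294.6, 172.4], [-0.0509, 0.0872]), (18, [290.8, 189.7], [-0.1224, 0.0943]), (78, [306.8, 204.3], [-0.1722, 0.0251]), (124, [251.7, 227.2], [-0.2897, 0.2289]), (16, [244.0, 217.6], [-0.2564, 0.2637]), (87, [317.9, 224.2], [-0.2446, -0.0265]), (26, [242.5, 229.7], [-0.304, 0.2633])]
 blue [(255, [199, 198, 8, 48])]
handle [0.55515619 0.1091844 ]
handle [0.37363378 0.11989173]
[(np.int32(912), array([210.6, 158.9]), array([ 0,  0, 40, 75], dtype=int32)), (np.int32(897), array([205.6, 183.1]), array([ 1, 28, 33, 31], dtype=int32))]
drawer pre-push [ 0.34335782 -0.32425167] [ 0.0842 -0.1875 -0.0495] ([176.0, 86.0], np.float64(-1.0))
```

The scoop lies flat with its heading right, both weights are in the drawer, and the rod is in its stand. Next, shut the drawer.

```bash
python3 -m inch '{"delta_pos":[[0.01,-0.02,0],[0.025,-0.055,0],[0.042,-0.093,0],[0.058,-0.13,0],[0.072,-0.16,0],[0.08,-0.178,0.03],[0.084,-0.187,0.07],[0.084,-0.187,0.11]],"twist":[1,2,3,4,4.9,4.9,4.9,4.9]}' | head -2
python3 -m inch '{"delta_pos":[[0,0,0.01],[0,0,0.02],[0,0,0.02],[0,0,0.02],[0,0,0.02],[0,0,0.02],[0,0,0.02],[0,0,0.02]],"twist":[0,0,0,0,0,0,0,0]}'
python3 - <<'E'
from h import *
s=robot.state();print(cb(s['position']),yaw())
E
```

```text
time: 52.7
position: [0.3436, -0.324, 0.0895]
time: 53.7
position: [0.3441, -0.3235, 0.0703]
tool_rot: [0.0, 0.077, 0.997, 0.0]
wrist_force: [-0.4, -0.7, 0.1]
finger_gap: 0.004
finger_force: 0.0
[-0.3444 -0.0301] ([171.2, 81.2], np.float64(-1.0))
```

```bash
python3 -m inch '{"delta_pos":[[-0.015,0,0],[-0.03,0,0],[-0.045,0,0],[-0.062,0,0],[-0.08,0,0],[-0.1,0,0],[-0.12,0,0],[-0.14,0,0]],"twist":[0,0,0,0,0,0,0,0]}'
python3 -m inch '{"delta_pos":[[-0.015,0,0],[-0.027,0,0],[-0.034,0,0],[-0.038,0,0],[-0.041,0,0],[-0.043,0,0],[-0.044,0,0],[-0.044,0,0]],"twist":[0,0,0,0,0,0,0,0]}'
python3 - <<'E'
from h import *
s=robot.state();print(cb(s['position']),yaw())
E
```

```text
time: 54.7
position: [0.4813, -0.344, 0.0697]
tool_rot: [-0.002, 0.077, 0.997, 0.001]
wrist_force: [-7.8, 3.6, 6.7]
finger_gap: -0.001
finger_force: 4.0
time: 55.7
position: [0.524, -0.3504, 0.0694]
tool_rot: [-0.003, 0.077, 0.997, 0.001]
wrist_force: [-6.9, 3.0, 4.3]
finger_gap: -0.001
finger_force: 4.0
[-0.1625 -0.0289] ([171.2, 81.2], np.float64(-1.0))
```

```bash
python3 -m inch '{"delta_pos":[[-0.002,0,0],[-0.004,0,0],[-0.005,0,0],[-0.006,0,0],[-0.007,0,0],[-0.008,0,0],[-0.008,0,0],[-0.008,0,0]],"twist":[0,0,0,0,0,0,0,0]}'
```

```text
time: 56.7
position: [0.5277, -0.3509, 0.0693]
tool_rot: [-0.006, 0.077, 0.997, 0.003]
wrist_force: [-19.5, 8.7, 15.8]
finger_gap: -0.001
finger_force: 10.2
```

```bash
python3 -m inch '{"delta_pos":[[-0.002,0,0],[-0.003,0,0],[-0.003,0,0],[-0.003,0,0],[-0.003,0,0],[-0.003,0,0],[-0.001,0,0],[0.002,0,0]],"twist":[0,0,0,0,0,0,0,0]}' | sed -n '2p;4p'
python3 -m inch '{"delta_pos":[[0.005,0,0],[0.012,0,0],[0.025,0,-0.01],[0.04,0,-0.05],[0.05,0,-0.1],[0.06,0,-0.15],[0.06,0,-0.2],[0.06,0,-0.22]],"twist":[0,0,0,0,0,0,0,0]}' | sed -n '2p;4p'
python3 -m inch '{"delta_pos":[[0,0.02,0],[0,0.07,0],[0,0.12,0],[0,0.17,0],[0,0.22,0],[0,0.26,0],[0,0.28,0],[0,0.28,0]],"twist":[0,0,0,0,0,0,0,0]}' | sed -n '2p;4p'
python3 - <<'E'
from h import *
T=optics.grab_frame("top");S=optics.grab_frame("scene")
cv2.imwrite("pics/T30.png",T[:,:,::-1]);cv2.imwrite("pics/S30.png",S[:,:,::-1])
T0=cv2.resize(cv2.imread("pics/top0.png"),(512,384),interpolation=cv2.INTER_AREA)[:,:,::-1]
# compare drawer-front strip and bystanders with the start picture
d=np.abs(cv2.GaussianBlur(T,(5,5),0).astype(int)-cv2.GaussianBlur(T0,(5,5),0)).sum(2)
P=proj("top",(*wc(-.145,-.031),.102)).astype(int); print("front px",P,"diff near front",d[P[1]-8:P[1]+25,P[0]-30:P[0]+30].max())
n,l,s,c=cv2.connectedComponentsWithStats((d>50).astype(np.uint8)); print([(int(s[i,4]),c[i].round().tolist(),s[i,:4].tolist()) for i in range(1,n) if s[i,4]>10])
print("orange",[(int(a),q.tolist()) for a,q,b in blobs(T,(4,150,90),(14,255,255))][:9], [(int(a),q.tolist()) for a,q,b in blobs(S,(4,170,110),(14,255,255))])
E
```

```text
position: [0.5277, -0.351, 0.0694]
wrist_force: [-9.1, 4.1, 6.4]
position: [0.4732, -0.3446, 0.2946]
wrist_force: [1.3, -0.3, 0.4]
position: [0.5155, -0.0652, 0.2909]
wrist_force: [0.5, -0.8, -0.2]
front px [324 197] diff near front 170
[(6734, [239.0, 249.0], [204, 161, 65, 185]), (74, [191.0, 179.0], [189, 167, 9, 27]), (301, [209.0, 203.0], [192, 170, 31, 78]), (139, [166.0, 181.0], [160, 174, 13, 14]), (130, [158.0, 197.0], [152, 191, 13, 13]), (53, [320.0, 193.0], [314, 191, 13, 5]), (39, [197.0, 236.0], [195, 223, 4, 24]), (10338, [115.0, 348.0], [0, 274, 251, 110]), (404, [4.0, 301.0], [0, 277, 10, 49]), (490, [18.0, 339.0], [0, 330, 36, 25]), (128, [40.0, 352.0], [37, 339, 7, 27]), (561, [247.0, 367.0], [233, 349, 26, 35]), (15, [255.0, 351.0], [255, 348, 2, 8])]
orange [(36, [249.6, 155.9]), (41, [294.4, 172.6]), (7, [292.0, 190.0])] [(6, [133.5, 56.5]), (40, [291.0, 200.8]), (36, [237.9, 227.3])]
```

Run:
```python
from h import *
T=cv2.imread("pics/T30.png")[:,:,::-1]; T0=cv2.resize(cv2.imread("pics/top0.png"),(512,384),interpolation=cv2.INTER_AREA)[:,:,::-1]
for c in(308,320,334): 
    print(c,"now",[int(v) for v in T[186:212,c].sum(1)]); print(c,"t0 ",[int(v) for v in T0[186:212,c].sum(1)])
print("colour now",T[191:196,316:326:3].tolist()); print("at",cb(onz("top",(320,193),.03)),cb(onz("top",(320,193),.102)))
```

```text
308 now [332, 333, 332, 330, 343, 399, 434, 442, 439, 430, 366, 265, 212, 234, 360, 430, 432, 434, 434, 434, 429, 429, 429, 431, 432, 432]
308 t0  [318, 318, 316, 318, 339, 383, 417, 425, 424, 409, 349, 259, 216, 243, 334, 405, 419, 419, 422, 422, 417, 412, 413, 417, 420, 420]
320 now [335, 333, 331, 334, 336, 287, 212, 186, 224, 363, 438, 433, 365, 240, 316, 385, 393, 360, 389, 427, 432, 432, 437, 431, 430, 431]
320 t0  [324, 321, 322, 322, 319, 317, 368, 407, 411, 412, 423, 410, 343, 253, 296, 360, 373, 358, 378, 407, 419, 419, 422, 420, 416, 417]
334 now [337, 333, 332, 333, 331, 332, 329, 338, 394, 431, 431, 428, 427, 387, 294, 218, 231, 341, 418, 433, 428, 426, 423, 425, 427, 427]
334 t0  [326, 321, 322, 322, 321, 320, 320, 331, 380, 414, 410, 409, 407, 362, 291, 223, 232, 326, 398, 416, 415, 412, 411, 413, 412, 411]
colour now [[[94, 88, 84], [97, 95, 92], [105, 105, 102], [111, 112, 110]], [[81, 60, 47], [83, 68, 58], [104, 99, 92], [95, 89, 84]], [[81, 59, 45], [88, 62, 45], [99, 81, 71], [84, 65, 53]], [[115, 103, 93], [100, 77, 63], [94, 70, 57], [89, 67, 51]], [[141, 135, 126], [132, 122, 113], [133, 123, 117], [110, 96, 84]]]
at [-0.1192 -0.0234] [-0.1317 -0.0118]
```

The drawer front's edge profile matches the latched start picture. The dark patch in the gap behind the panel is the brown weight, inside the drawer. The rod, scoop and bystanders are in place, so I'll hand in.

```bash
python3 -c "
from bench import robot; print(robot.close_job())"
```

```text
the job is handed in; nothing more can be done
None
```

The job is handed in: the drawer looks latched shut with both weights in it, the rod is back upright in its block, and the scoop lies flat on its mat; the hand-in returned no verdict.

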